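Set a stirrer shaft under the keeper of a V-rest with running clearance

TASK

Prepare the stirrer shaft for a run-out check: lay it centred in the two notches of the V-rest so that it sits level, let go, swing the keeper arm across it up to its stop, and turn the keeper's thumbscrew clockwise until it seats and presses the shaft home. Then back the screw off a quarter turn so that the shaft can spin freely under the pad, and finish while still holding the thumbscrew there so that it cannot creep. Leave the other things on the bench where they are.

Things in the scene. Friction and masses are not known exactly. Their poses are not given: they have to be found in the camera images.
- shaft: Stirrer shaft: straight bright steel tube, 14 mm diameter, lying on the bench; about 0.16 kg, balance point within 15 mm of the origin. Origin on its axis at mid-length; y runs along it. 14 mm part: y = -120 to +105 mm; flat white blade 44 mm wide (x), 5 mm thick (z) at y = +110 to +140; 9 mm spigot to y = -135. May lie in the rest either way round.
- v_rest: Fixed bench rest. Grey plate 60 (x) by 210 mm (y), top 12 mm above the bench; two steel saddles at y = -80 and +80 mm, 36 mm wide in x, 16 thick in y, each a 90 degree V notch open upward, lips 46 mm above the bench. Origin on the bench under the middle of the notch line; y along that line, z up. An ear of the plate carries the keeper's round post at x = +70, y = -45 mm.
- seat (a point): Where the middle of the shaft's axis lies when the shaft is seated: 42 mm above the bench, over the origin of the V-rest, with its axes.
- keeper (a joint): Swing of the keeper arm about its upright post, rad. 0 = across the shaft, at its stop; positive = swung away, counterclockwise seen from above; 1.2 to 1.6 at the start. Swings level, stiffly (0.3 N m), and stays where it is left.
- keeper_mid (a point): Middle of the keeper arm, a level aluminium bar 18 mm wide, 60 to 72 mm above the bench, with round ends of 12.5 mm radius; 34 mm from the pivot axis, 36 mm from the screw axis. Its x axis points along the bar from the screw to the pivot, z up.
- keeper_pivot (a point): Pivot of the keeper arm, on the post's axis, 66 mm above the bench, 70 mm from the screw axis at the bar's other end. A flat bolt head stands 3 mm above the bar here.
- thumbscrew (a joint): Turn of the thumbscrew in the keeper arm, rad. Positive = clockwise seen from above = tightening. 0 = seated: collar hard on the bar, turns no further; -1.57 = a quarter turn back from there; -2.9 to -2.2 at the start; lower end of travel -3.4. Goes down 10 mm a turn. Friction 0.05 N m; stays where it is left.
- screw_grip (a point): Where to grip the thumbscrew: on its axis inside the flat spade-shaped steel head, 11 mm below the head's top, 17 mm above its underside. Seated, this point is 95 mm above the bench, 23 mm above the bar's top; 1.6 mm higher per rad backed off. The head is 36 mm long (this point's x), 9 mm thick (y), 28 mm tall and turns with the screw.
- screw_head: The thumbscrew's spade head; origin on the screw axis at the head's underside, x along its 36 mm length, y across its 9 mm thickness.
- keeper_pad: Sprung white plastic pad, 12 mm diameter, under the bar on the screw's axis; origin at the centre of its underside. It presses the top of the seated shaft (2 to 6 N) over the last 0.7 rad before the screw seats, and is clear of it when the screw is backed off further.
- bench_timer: Black bench timer 50x76x24 mm lying flat; bystander, leave alone.
- vial_black: Small glass vial with black cap, 23 mm diameter, 52 mm tall; bystander, leave alone.
- vial_white: Small glass vial with white cap, 23 mm diameter, 52 mm tall; bystander, leave alone.
- marker: Black and white marker pen 135 mm long, lying; bystander, leave alone.
- tweezers: Steel tweezers 127 mm long, lying; bystander, leave alone.
- redcap_bottle: White bottle with red cap, 48 mm diameter, 111 mm tall; bystander, leave alone.

How it is judged:
By the outcome, as a careful person would: the job done as asked, in the order asked, and still so for the second after the job is handed in, while the arm keeps its last pose, push and grip.
It also fails if it takes over 67 s, if anything falls off the work surface, if the arm or the gripper's body presses on something with over 40 N, if the wrist force passes 120 N, or if a joint passes its speed limit or range.

ROBOT

A 6-joint arm with a two-finger parallel gripper is mounted at the origin on a cart in front of the work surface, level with it; the furniture and walls round the work are solid. World frame = base frame: x ahead of the robot, y to its left, z up, the work surface at z = 0. Lengths are in m, angles in rad, forces in N, time in s.
With the tool pointing down it reaches from about 0.275 to 0.75 m from the base axis. Payload 10.2 kg.
Tool frame: the origin (TCP) lies on the front face of the gripper's body, between the roots of the fingers; the fingertips stand 73 mm ahead of it and the grasp point (between the pads) lies ahead of it (bot.pinch_z is the y of the grasp point in the tool frame, in m); y points along the fingers, x is the direction in which the jaws open and shut, and the axes are right-handed (so a half turn about y gives the same grasp; the last joint's range is limited). The gripper opens to 85 mm and grips with 20 to 120 N. Pads are 22 mm wide; open, the fingers measure 114 mm over their backs; the gripper's body (76 mm by 85 mm) begins 54 mm behind the grasp point. The pads swing forward as they close: fully open they stand 13 mm farther back than shut.
Start: joints at [1.042, 0.313, 1.498, -0, 1.331, -0.223], TCP at [0.158, 0.501, 0.304] pointing down, gripper open.
Joint ranges: [-2.94, 2.94], [-0.97, 2.17], [0.19, 2.56], [-1.23, 4.37], [0.02, 3.11], [-2.88, 2.88]. Speed limits (rad/s): [2.39, 2.39, 3.01, 3.14, 3.14, 3.14].

INTERFACE

Orientations are given as a unit quaternion [x, y, z, w].
In Python, from bench import bot gives the robot as it stands.
- The arm moves only by the tool send_rows, never from a script. Its argument "commands" is a list of rows, each an object with "dp": the shift along the tool's x, y, z each as a share of 0.4 m, from -1 to 1, a list of three; "twist": the turn about the tool's y as a share of pi rad, from -1 to 1. A call has 1 to 20 rows; each row is the pose to reach, as a shift and turn from the pose commanded when the call began, along the tool's axes at that moment, turning the shorter way round; what a row does not reach only later rows make up. A row lasts 1/10 s, in which the tool goes at most 50 mm and 8.59 degrees, less where a joint would pass 70% of its speed; a pose out of reach is approached as far as the arm can. A call with a number of a shift or a turn outside -1 to 1 is refused whole. A call with a gripper value outside its range is refused whole. "claw" is the opening, from -1 (shut) to 1 (fully open), so that 0 is half open, set as the call begins (left out, the last holds). The fingers move at their own pace and stop on an object; "grip_force" is the grip in N (left out, the last holds). Time passes only in rows, so rows that repeat a pose let the fingers close. It gives the time, the measured TCP pose, the force and the opening at its end, in the units of the state.
- bot.get_state(): the state, without advancing time (a new reading comes with each control period).
- bot.capture(name): name is "scene" or "top" or "wrist"; returns a dict with "pixels" (400x640x3 uint8, red, green, blue), "fx", "fy", "cx", "cy" (pixels), "R" (3x3) and "t" (3): a world point X has camera coordinates R X + t. Camera axes: x right, y down, z forward; pixel columns grow to the right and rows downward; lengths in m; the calibration is good to about 2 mm. A picture is of the moment at which its call begins. There is no depth.
- bot.close_job(): hands the job in, once; it reports no verdict.
The state is a dict: "clock": time; "qpos": joint angles; "qd": joint speeds; "effort": joint torques, N m; "tool_pos": TCP position; "tcp_rot": TCP orientation; "ft_force": force on the tool from outside, world axes, zero at the start; "torque": the same for the moment, N m; "finger_gap": finger opening in m.
Only numpy, scipy, OpenCV 4.12 (cv2) and the standard library are available. Lean on these libraries where they do the work, as an engineer would, in place of code of your own. Each camera call takes 0.05 s, during which the arm holds its last target.

## Working session

There is one attempt and no reset: what is moved stays moved. The work goes in short steps, Python scripts to look and compute and a tool call to move; the robot and the scene stay as the last step left them, time stands still between calls to the robot, and variables do not carry over. Pictures are saved under pics/ and viewed, and the job is handed in when it is done.

Besides the shell and the picture viewer there is one more tool, called after ">>>" by a JSON object that holds its "api" and its "payload". send_rows: Moves the arm, as the interface text tells. Its arguments: {"type":"object","properties":{"commands":{"type":"array"},"claw":{"type":"number"},"grip_force":{"type":"number"}},"required":["commands"]}

```bash
ls; mkdir -p pics
python3 - <<'E'
from bench import bot
import cv2
s=bot.get_state();print(s);print(bot.pinch_z)
for n in ("scene","top","wrist"):
    c=bot.capture(n);cv2.imwrite(f"pics/{n}0.png",c["pixels"][:,:,::-1]);print(n,c["fx"],c["fy"],c["cx"],c["cy"],c["R"],c["t"])
E
```

```text
pics
{'clock': 0.0, 'qpos': array([ 1.04162598e+00,  3.13442662e-01,  1.49843238e+00,  1.98418989e-07,
        1.33099772e+00, -2.23433842e-01]), 'qd': array([-2.85140086e-04, -2.22356562e-04, -1.16335190e-06, -8.80180702e-04,
       -1.65874192e-04,  1.57994279e-03]), 'effort': array([-3.69987738e-04, -4.12267756e+01, -2.59745711e+01, -1.76213730e-04,
        4.11465051e-03,  2.86581383e-05]), 'tool_pos': array([0.1579662 , 0.50049904, 0.30334054]), 'tcp_rot': array([ 0.57048583,  0.41761705, -0.41844758, -0.5701259 ]), 'ft_force': array([-0.72016545,  0.06953841,  0.08559725]), 'torque': array([ 0.00652511,  0.00962078, -0.01172443]), 'finger_gap': 0.08544665437963964}
0.0539
scene 478.7691614426978 478.7691614426978 321.18877253893226 193.71702528158258 [[-0.87514632 -0.48377061  0.00921509]
 [-0.31057765  0.54703071 -0.77736666]
 [ 0.37102621 -0.68317157 -0.62898025]] [0.50087416 0.25302841 1.01234255]
top 425.5290596609655 425.5290596609655 318.4053885023565 199.73340336638938 [[ 0.01645263 -0.99980807 -0.0106369 ]
 [-0.99193057 -0.01498363 -0.12589373]
 [ 0.12571019  0.01262235 -0.99198671]] [0.01072076 0.56117762 1.16166866]
wrist 305.1243324769292 305.1243324769292 318.26338296542417 203.8761708821213 [[ 2.99985633e-01  9.53943660e-01 -3.37994367e-04]
 [ 9.08658051e-01 -2.85636810e-01  3.04552392e-01]
 [ 2.90429280e-01 -9.16684636e-02 -9.52495525e-01]] [-0.52471953 -0.03984779  0.37809496]
```

View pics/top0.png

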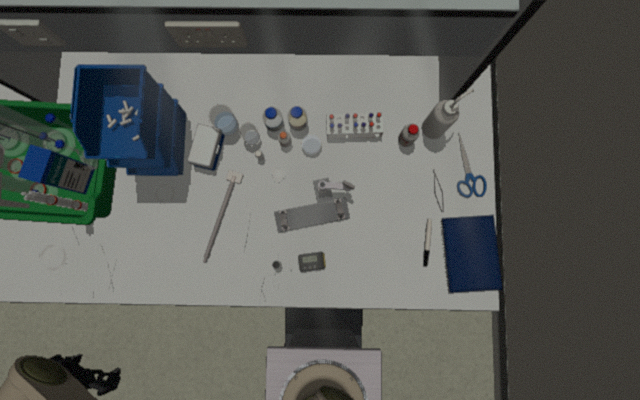

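View pics/scene0.png

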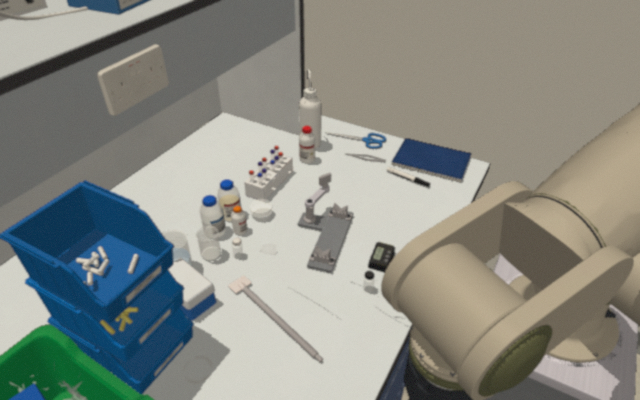

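View pics/wrist0.png

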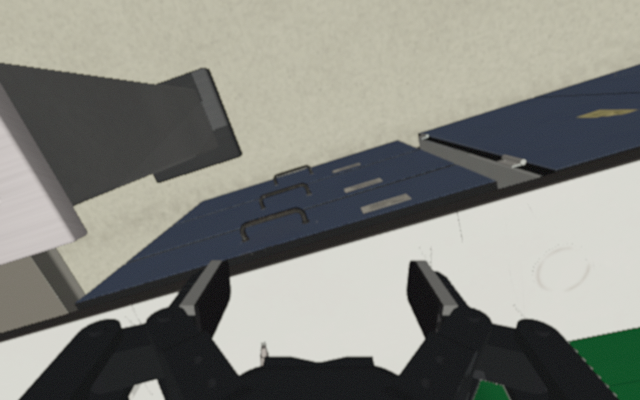

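The top view shows the shaft from its white blade (236,178) to the spigot (207,260). The V-rest is around (312,216), with the post near (327,185) and the keeper arm swung to the right, screw near (348,186). I'll zoom in to measure.

```bash
cat > h.py <<'E'
import numpy as np, cv2
from bench import bot
from scipy.spatial.transform import Rotation as Ro
def ray(c,u,v):
    d=c["R"].T@np.array([(u-c["cx"])/c["fx"],(v-c["cy"])/c["fy"],1.]); return -c["R"].T@c["t"],d
def plane(c,u,v,z):
    o,d=ray(c,u,v); return o+d*(z-o[2])/d[2]
def proj(c,X):
    p=c["R"]@np.array(X)+c["t"]; return np.array([p[0]/p[2]*c["fx"]+c["cx"],p[1]/p[2]*c["fy"]+c["cy"]])
def tri(c1,p1,c2,p2):
    o1,d1=ray(c1,*p1);o2,d2=ray(c2,*p2)
    A=np.stack([d1,-d2],1);s=np.linalg.lstsq(A,o2-o1,rcond=None)[0]
    a=o1+s[0]*d1;b=o2+s[1]*d2
    return (a+b)/2,np.linalg.norm(a-b)
def crop(c,x0,y0,w,h,s,name):
    im=c["pixels"][y0:y0+h,x0:x0+w,::-1]
    cv2.imwrite(name,cv2.resize(im,None,fx=s,fy=s,interpolation=cv2.INTER_CUBIC))
E
python3 - <<'E'
from h import *
t=bot.capture("top");s=bot.capture("scene")
crop(t,265,170,100,70,8,"pics/t1.png");crop(t,190,165,100,100,6,"pics/t2.png");crop(s,290,165,75,110,5,"pics/s1.png")
E
```

```text
(no output)
```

View pics/t1.png

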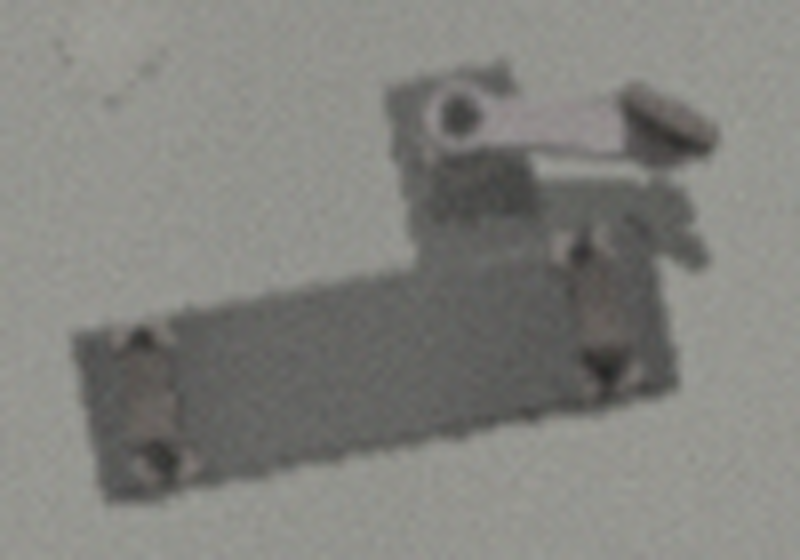

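View pics/t2.png

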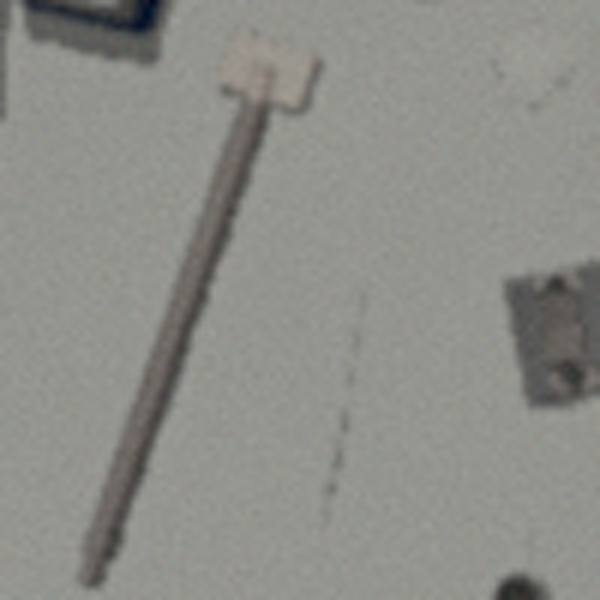

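View pics/s1.png

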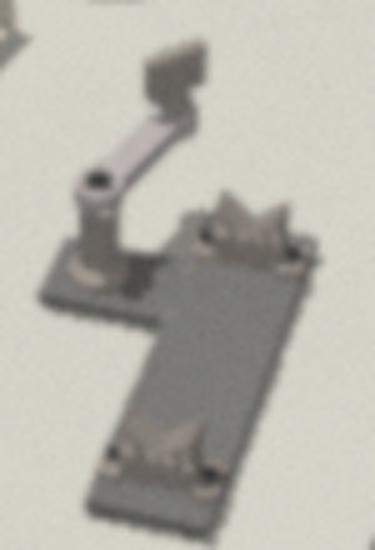

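Run:
```python
from h import *
t=bot.capture("top");s=bot.capture("scene");w=bot.capture("wrist")
f=lambda u,v,x,y,k:((u+.5)/k-.5+x,(v+.5)/k-.5+y)
T1=lambda u,v:f(u,v,265,170,8);T2=lambda u,v:f(u,v,190,165,6)
np.set_printoptions(precision=4,suppress=True)
for n,p in dict(a=(75,330),b=(105,500),c=(678,390)).items(): print(n,plane(t,*T1(*p),.012))
print("saddles",plane(t,*T1(152,398),.035),plane(t,*T1(597,310),.035))
print("pivot",plane(t,*T1(461,112),.075),"screwhead",plane(t,*T1(668,120),.105))
print("shaft",plane(t,*T2(260,95),.007),plane(t,*T2(92,580),.007),"blade",plane(t,*T2(270,75),.007))
print("cam",-w["R"].T@w["t"])
S=bot.get_state();R=Ro.from_quat(S["tcp_rot"]).as_matrix();print(R)
```

```text
a [0.53   0.1466 0.012 ]
b [0.4695 0.1342 0.012 ]
c [ 0.5119 -0.0691  0.012 ]
saddles [0.5043 0.1163 0.035 ] [ 0.5376 -0.0391  0.035 ]
pivot [0.6006 0.0095 0.075 ] screwhead [ 0.594  -0.0595  0.105 ]
shaft [0.6173 0.2691 0.007 ] [0.3838 0.339  0.007 ] blade [0.6272 0.2647 0.007 ]
cam [0.0838 0.5239 0.3724]
[[ 0.3011 -0.0001 -0.9536]
 [ 0.9536 -0.0001  0.3011]
 [-0.0002 -1.      0.0001]]
```

>>> {"api": "send_rows", "payload": {"commands": [{"dp":[-0.21,0.1,-0.99],"twist":0},{"dp":[-0.21,0.1,-0.99],"twist":0},{"dp":[-0.21,0.1,-0.99],"twist":0},{"dp":[-0.21,0.1,-0.99],"twist":0},{"dp":[-0.21,0.1,-0.99],"twist":0},{"dp":[-0.21,0.26,-0.99],"twist":0},{"dp":[-0.21,0.26,-0.99],"twist":0},{"dp":[-0.21,0.26,-0.99],"twist":0},{"dp":[-0.21,0.26,-0.99],"twist":0},{"dp":[-0.21,0.26,-0.99],"twist":0},{"dp":[-0.21,0.26,-0.99],"twist":0},{"dp":[-0.21,0.26,-0.99],"twist":0},{"dp":[-0.21,0.26,-0.99],"twist":0}], "claw": 1, "grip_force": 60}}

```text
clock: 1.7
tool_pos: [0.5098, 0.3021, 0.2007]
tcp_rot: [0.57, 0.419, -0.418, -0.57]
ft_force: [-0.3, 0.6, -0.7]
finger_gap: 0.0855
```

Run:
```python
from h import *
w=bot.capture("wrist");cv2.imwrite("pics/w1.png",w["pixels"][:,:,::-1]);S=bot.get_state();print(S["clock"],S["tool_pos"])
# where the shaft mid and ends project
for X in [(.513,.300,.007),(.6183,.268,.007),(.3838,.339,.007)]: print(proj(w,X))
```

```text
1.75 [0.50983641 0.30204352 0.20066154]
[316.77539731 201.07024614]
[317.83759774 305.06198531]
[314.72610191  32.64538903]
```

View pics/w1.png

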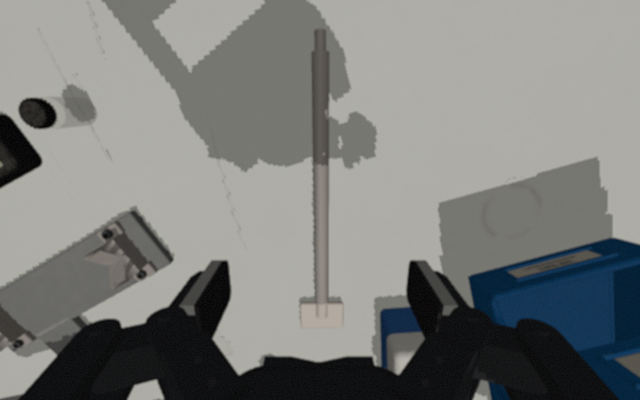

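The wrist view shows the shaft running upright between the fingers. The spigot tip is at about (320,30), the 14 mm body starts at (320,52) and the blade edge is at (321,303). I'll measure its axis from these.

Run:
```python
from h import *
np.set_printoptions(precision=4,suppress=True)
w=bot.capture("wrist");g=w["pixels"].astype(int)
# shaft edges per row
m=(g[:,:,0]-g[:,:,2]).astype(np.int16)
gr=cv2.GaussianBlur(cv2.cvtColor(w["pixels"],cv2.COLOR_RGB2GRAY),(3,3),0).astype(int)
for v in (70,100,130,180,220,260,290): print(v,gr[v,304:338])
col=gr[:,320]; print("tip",col[20:60]); print("blade",col[290:335])
```

```text
70 [118 119 119 118 119 118 115 102  85  75  75  79  83  85  88  91  91  90
  89  87  85  82  79  79  85 100 113 118 119 119 119 118 118 118]
100 [118 118 119 119 119 118 115 104  87  76  75  79  82  85  88  90  90  89
  88  86  83  80  78  80  96 127 155 166 165 160 152 144 143 151]
130 [119 119 119 119 118 118 117 110  96  81  75  77  81  84  88  90  90  89
  87  84  82  81  78  77  84  99 112 118 118 118 118 118 118 118]
180 [173 172 172 172 173 173 172 166 147 120 103 104 113 121 128 133 136 136
 133 131 127 122 116 115 129 151 167 173 174 173 173 174 173 173]
220 [173 173 173 173 173 173 173 170 158 133 109 101 108 118 127 134 138 139
 137 134 130 124 117 116 129 151 167 172 173 173 173 173 172 172]
260 [173 173 173 173 173 173 173 172 168 151 125 109 111 120 128 134 138 140
 139 136 132 125 118 121 138 160 171 173 173 173 173 173 173 173]
290 [173 173 173 173 172 172 173 173 172 165 146 121 108 113 124 132 136 138
 138 136 131 125 117 119 137 160 172 173 173 173 173 173 172 172]
tip [118 118 118 118 118 118 118 114 107  99  95  95  95  95  94  94  94  94
  94  94  93  93  93  94  93  93  93  93  92  91  91  91  91  91  91  91
  91  91  91  91]
blade [136 136 135 135 135 135 135 135 135 135 135 135 136 140 149 159 164 165
 165 165 166 166 167 167 166 166 167 167 169 170 171 171 171 172 172 171
 170 168 168 170 172 172 172 172 172]
```

Run:
```python
from h import *
np.set_printoptions(precision=4,suppress=True)
w=bot.capture("wrist")
a=plane(w,320.1,70,.007);b=plane(w,321.2,290,.007);tip=plane(w,320,28.3,.007);bl=plane(w,321.2,303.8,.0095)
d=(b-a)[:2];d/=np.linalg.norm(d);print(a,b,d,np.degrees(np.arctan2(d[1],d[0])),tip,bl,np.linalg.norm(tip-bl))
mid=tip[:2]+d*.135;mid2=bl[:2]-d*.110;print(mid,mid2)
S=bot.get_state();R=Ro.from_quat(S["tcp_rot"]).as_matrix();p=S["tool_pos"]
m=(mid+mid2)/2
D=np.array([m[0],m[1],.079])-p; print("tool delta/.4",R.T@D/.4)
perp=np.degrees(np.arctan2(R[1,0],R[0,0]));print("toolx ang",perp)
```

```text
[0.4103 0.3349 0.007 ] [0.6025 0.2762 0.007 ] [ 0.9564 -0.292 ] -16.97741022344167 [0.3824 0.3435 0.007 ] [0.6161 0.272  0.0095] 0.2444478900500905
[0.5115 0.3041] [0.5109 0.3041]
tool delta/.4 [ 0.0062  0.3034 -0.0009]
toolx ang 72.53019030341976
```

>>> {"api": "send_rows", "payload": {"commands": [{"dp":[0.006,0.12,0],"twist":0},{"dp":[0.006,0.22,0],"twist":0},{"dp":[0.006,0.29,0],"twist":0},{"dp":[0.006,0.316,0],"twist":0},{"dp":[0.006,0.316,0],"twist":0},{"dp":[0.006,0.316,0],"twist":0}]}}

```text
clock: 2.45
tool_pos: [0.5118, 0.304, 0.0751]
tcp_rot: [0.571, 0.419, -0.417, -0.57]
ft_force: [0.2, -0.1, 1.3]
finger_gap: 0.0858
```

>>> {"api": "send_rows", "payload": {"commands": [{"dp":[0,0,0],"twist":0},{"dp":[0,0,0],"twist":0},{"dp":[0,0,0],"twist":0},{"dp":[0,0,0],"twist":0},{"dp":[0,0,0],"twist":0},{"dp":[0,0,0],"twist":0},{"dp":[0,0,0],"twist":0},{"dp":[0,0,0],"twist":0}], "claw": -1, "grip_force": 70}}

```text
clock: 3.25
tool_pos: [0.5112, 0.3036, 0.0739]
tcp_rot: [0.57, 0.418, -0.418, -0.57]
ft_force: [-2.1, -0.7, 5.7]
finger_gap: 0.011
```

Run:
```python
from h import *
w=bot.capture("wrist");cv2.imwrite("pics/w2.png",w["pixels"][:,:,::-1]);S=bot.get_state();print(S["clock"],S["tool_pos"],S["finger_gap"],S["ft_force"])
```

```text
3.3 [0.51124261 0.30364242 0.07391567] 0.010929445925016122 [-0.32632338 -0.80105611  5.24215393]
```

View pics/w2.png

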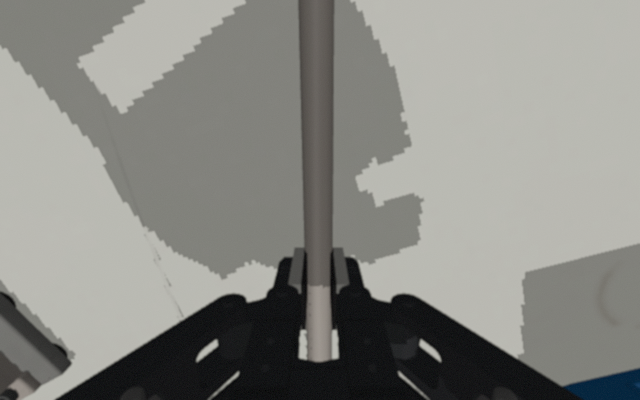

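>>> {"api": "send_rows", "payload": {"commands": [{"dp":[0,-0.02,0],"twist":0},{"dp":[0,-0.05,0],"twist":0},{"dp":[0,-0.1,0],"twist":0},{"dp":[0,-0.15,0],"twist":0},{"dp":[0,-0.15,0],"twist":0},{"dp":[0,-0.15,0],"twist":0}]}}

```text
clock: 3.9
tool_pos: [0.511, 0.3036, 0.1335]
tcp_rot: [0.57, 0.418, -0.418, -0.57]
ft_force: [-1.2, -0.8, -2.5]
finger_gap: 0.0108
```

Run:
```python
from h import *
for n in("wrist","scene"):
    w=bot.capture(n);cv2.imwrite(f"pics/{n}3.png",w["pixels"][:,:,::-1])
crop(w,200,180,160,190,3,"pics/s3.png")
S=bot.get_state();print(S["clock"],S["tool_pos"],S["finger_gap"],S["ft_force"],S["torque"])
```

```text
4.0 [0.51068658 0.30344369 0.1324554 ] 0.010799857108540797 [-0.84448892 -0.35164937 -1.85532045] [-0.00737833 -0.01824585  0.02284298]
```

View pics/wrist3.png

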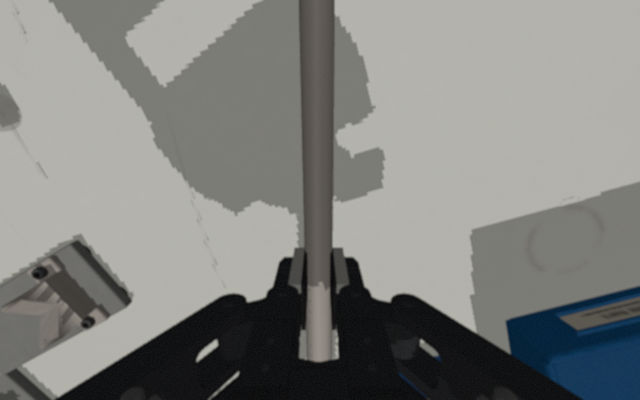

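View pics/s3.png

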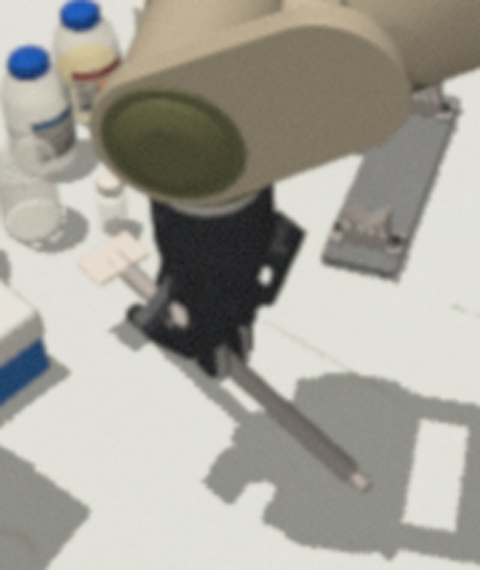

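>>> {"api": "send_rows", "payload": {"commands": [{"dp":[0,-0.12,0],"twist":0},{"dp":[0,-0.22,0],"twist":0},{"dp":[-0.1,-0.31,-0.01],"twist":0.03},{"dp":[-0.2,-0.31,-0.01],"twist":0.075},{"dp":[-0.3,-0.31,-0.01],"twist":0.12},{"dp":[-0.4,-0.31,-0.01],"twist":0.165},{"dp":[-0.5,-0.31,-0.01],"twist":0.21},{"dp":[-0.6,-0.31,-0.01],"twist":0.255},{"dp":[-0.655,-0.31,-0.01],"twist":0.3},{"dp":[-0.655,-0.31,-0.01],"twist":0.338},{"dp":[-0.655,-0.31,-0.01],"twist":0.338},{"dp":[-0.655,-0.31,-0.01],"twist":0.338},{"dp":[-0.655,-0.31,-0.01],"twist":0.338}]}}

```text
clock: 5.3
tool_pos: [0.4361, 0.0529, 0.2572]
tcp_rot: [-0.703, -0.073, 0.073, 0.703]
ft_force: [0.8, 0.4, -0.7]
finger_gap: 0.0109
```

Run:
```python
from h import *
w=bot.capture("wrist");cv2.imwrite(f"pics/wrist4.png",w["pixels"][:,:,::-1])
crop(w,240,40,400,300,2,"pics/w4c.png")
S=bot.get_state();print(S["clock"],S["tool_pos"],S["finger_gap"],S["ft_force"],S["torque"],S["qpos"])
R=Ro.from_quat(S["tcp_rot"]).as_matrix();print(R)
c=np.array([.521,.0386,0]);X=np.array([.978,.209,0]);Y=np.array([-.209,.978,0])
for n,(x,y,z) in dict(s1=(0,80,35),s2=(0,-80,35),piv=(70,-45,75)).items(): print(n,proj(w,c+X*x/1e3+Y*y/1e3+np.array([0,0,z/1e3])))
```

```text
5.35 [0.43609234 0.05296422 0.25724162] 0.011016776498927662 [ 0.25076319  0.37695013 -0.63201324] [-0.04192514 -0.06610556  0.03848022] [-1.47076861e-01  1.70612680e-01  1.80924139e+00  2.99095766e-06
  1.16222772e+00 -3.52920480e-01]
[[ 9.78889035e-01 -4.83453936e-04 -2.04391836e-01]
 [ 2.04391895e-01  7.43967972e-05  9.78889140e-01]
 [-4.58041709e-04 -9.99999880e-01  1.71640275e-04]]
s1 [403.28685193 139.33510786]
s2 [391.38376064 287.7227021 ]
piv [478.49224018 279.21353956]
```

View pics/wrist4.png

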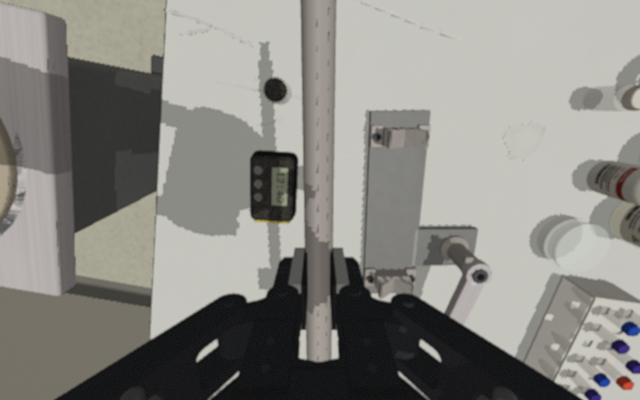

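View pics/w4c.png

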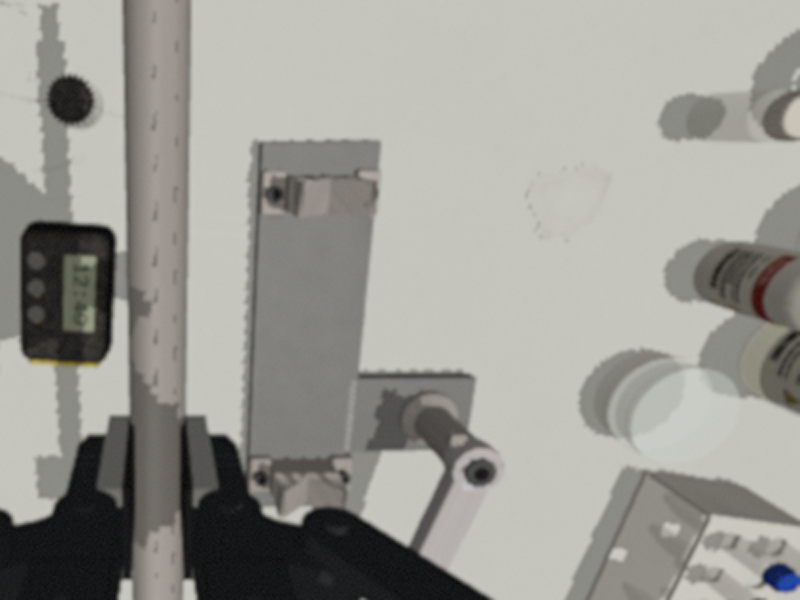

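Run:
```python
from h import *
np.set_printoptions(precision=4,suppress=True)
w=bot.capture("wrist")
f=lambda u,v,z:plane(w,240+u/2-.25,40+v/2-.25,z)[:2]
A=f(259,142,.012);B=f(380,142,.012);C=f(247,480,.012);D=f(350,452,.012)
print("end width",np.linalg.norm(A-B))
def ang(p,q):
    d=p-q;return np.degrees(np.arctan2(d[1],d[0]))
print("L,R,end angles",ang(A,C),ang(B,D),ang(B,A)+90)
a=np.radians((ang(A,C)+ang(B,D))/2);Y=np.array([np.cos(a),np.sin(a)]);X=np.array([Y[1],-Y[0]])
c1=(A+B)/2-.105*Y
P=f(482,472,.075);c2=P-.07*X+.045*Y
print("Y",Y,"centre from plate",c1,"from pivot",P,c2)
# saddle outer: lips top edges
lip1=f(316,176,.046);lip2=f(360,170,.046)
S1=bot.get_state();R=Ro.from_quat(S1["tcp_rot"]).as_matrix();p=S1["tool_pos"];q=S1["qpos"]
print("toolz ang",np.degrees(np.arctan2(R[1,2],R[0,2])))
# shaft edges in image → direction
gr=cv2.cvtColor(w["pixels"],cv2.COLOR_RGB2GRAY).astype(int)
for v in (5,60,120,160,200,230): print(v,gr[v,296:342])
```

```text
end width 0.05953220690619008
L,R,end angles 102.64131081095107 102.42495113255531 101.85747819969788
Y [-0.217   0.9762] centre from plate [0.5222 0.0392] from pivot [0.5997 0.013 ] [0.5216 0.0418]
toolz ang 101.76639105625641
5 [194 196 195 187 159 112  93  99 107 115 121 126 130 134 138 140 141 146
 149 152 155 157 159 158 156 156 154 154 154 154 152 138 116 118 137 142
 137 132 128 139 169 191 196 195 195 195]
60 [195 196 196 195 182 144 103  95 104 111 115 122 128 132 136 139 141 145
 148 153 154 157 158 157 156 155 153 153 153 153 150 145 137 140 141 137
 134 127 132 162 190 196 196 195 196 195]
120 [196 196 197 197 195 184 149 106  96 105 111 118 126 130 134 138 141 146
 149 154 155 153 152 155 155 153 152 150 151 149 149 148 145 139 136 134
 124 126 156 188 197 197 196 196 196 196]
160 [ 30  88 151 189 198 195 178 135  97 101 110 117 123 129 133 137 141 146
 149 153 156 157 156 156 155 153 153 151 150 148 140 132 136 139 135 129
 125 137 169 192 197 196 196 196 196 196]
200 [147 188 197 196 196 196 194 176 128  85  86  95 108 123 131 137 141 144
 149 153 156 158 158 156 155 154 151 151 150 149 140 132 135 137 133 126
 132 162 190 197 197 196 196 196 196 196]
230 [195 196 195 195 195 196 195 181 146 101  84  90  91  94  99 115 131 143
 150 150 140 123 132 149 155 154 152 152 152 151 149 145 143 138 131 125
 138 169 191 196 196 196 196 196 195 196]
```

>>> {"api": "send_rows", "payload": {"commands": [{"dp":[0.1,0,-0.04],"twist":-0.003},{"dp":[0.204,0,-0.076],"twist":-0.003},{"dp":[0.204,0.1,-0.076],"twist":-0.003},{"dp":[0.204,0.2,-0.076],"twist":-0.003},{"dp":[0.204,0.28,-0.076],"twist":-0.003},{"dp":[0.204,0.32,-0.076],"twist":-0.003},{"dp":[0.204,0.325,-0.076],"twist":-0.003},{"dp":[0.204,0.325,-0.076],"twist":-0.003},{"dp":[0.204,0.325,-0.076],"twist":-0.003}]}}

```text
clock: 6.3
tool_pos: [0.5227, 0.0393, 0.1287]
tcp_rot: [0.703, 0.076, -0.074, -0.703]
ft_force: [0.6, 0.3, -1.8]
finger_gap: 0.0113
```

Run:
```python
from h import *
w=bot.capture("wrist");cv2.imwrite(f"pics/wrist5.png",w["pixels"][:,:,::-1])
s=bot.capture("scene");crop(s,270,140,130,150,4,"pics/s5.png")
S=bot.get_state();print(S["clock"],S["tool_pos"],S["finger_gap"],S["ft_force"],S["torque"])
R=Ro.from_quat(S["tcp_rot"]).as_matrix();print(R[:2,2])
```

```text
6.4 [0.52258384 0.03923297 0.1285959 ] 0.010877762003448022 [ 0.74031801  0.48463782 -2.13947774] [-0.01674144 -0.02171499 -0.02918321]
[-0.21125676  0.97743031]
```

View pics/wrist5.png

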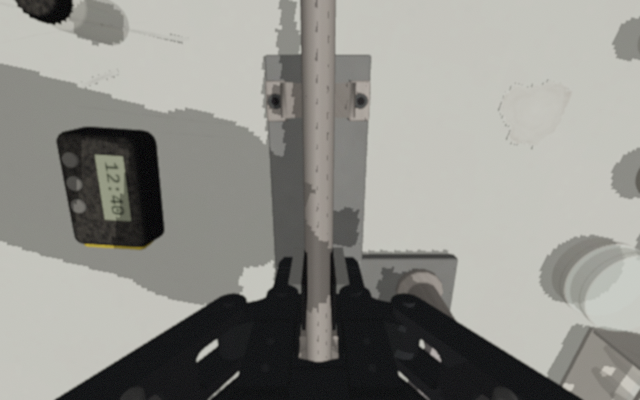

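View pics/s5.png

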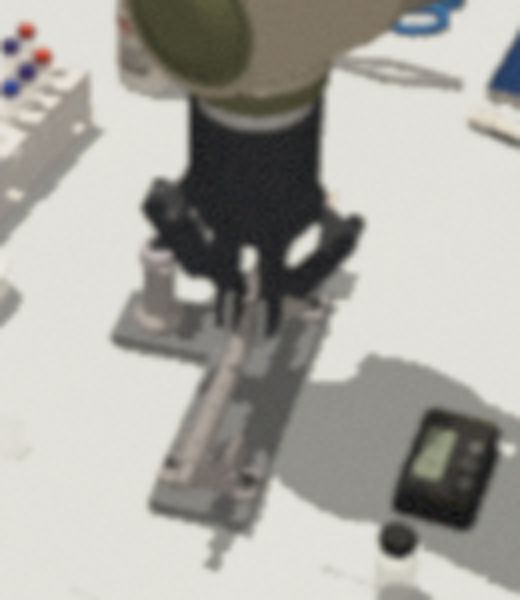

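Run:
```python
from h import *
np.set_printoptions(precision=4,suppress=True)
w=bot.capture("wrist")
S=bot.get_state();R=Ro.from_quat(S["tcp_rot"]).as_matrix();p=S["tool_pos"]
for u,v,z in [(317.5,55.5,.012),(318.5,101,.018)]:
    X=plane(w,u,v,z);print(R.T@(X-p))
gr=cv2.cvtColor(w["pixels"],cv2.COLOR_RGB2GRAY).astype(int);print(gr[48:64,290],gr[48:64,350])
```

```text
[-0.0001  0.1164  0.1045]
[0.0005 0.1104 0.0806]
[138 138 139 140 139 133 114  89  82  83  83  86  85  86  85  84] [196 195 195 196 196 190 164 132 124 128 129 129 128 128 127 128]
```

>>> {"api": "send_rows", "payload": {"commands": [{"dp":[0,0.02,0],"twist":0},{"dp":[0,0.035,0],"twist":0},{"dp":[0,0.045,0],"twist":0},{"dp":[0,0.046,0],"twist":0},{"dp":[0,0.046,0],"twist":0}]}}

```text
clock: 6.95
tool_pos: [0.5225, 0.0392, 0.1091]
tcp_rot: [0.703, 0.075, -0.075, -0.703]
ft_force: [1.9, 1.5, -1.1]
finger_gap: 0.0108
```

>>> {"api": "send_rows", "payload": {"commands": [{"dp":[0,0.003,0],"twist":0},{"dp":[0,0.003,0],"twist":0},{"dp":[0,0.003,0],"twist":0}]}}

```text
clock: 7.25
tool_pos: [0.5226, 0.0393, 0.1088]
tcp_rot: [0.703, 0.076, -0.074, -0.703]
ft_force: [0.8, 1.6, 7.5]
finger_gap: 0.0109
```

>>> {"api": "send_rows", "payload": {"commands": [{"dp":[0,0,0],"twist":0},{"dp":[0,0,0],"twist":0},{"dp":[0,0,0],"twist":0},{"dp":[0,0,0],"twist":0}], "claw": -0.3}}

```text
clock: 7.65
tool_pos: [0.5219, 0.0392, 0.1077]
tcp_rot: [-0.703, -0.075, 0.075, 0.703]
ft_force: [-0.1, -0.3, -0.5]
finger_gap: 0.03
```

>>> {"api": "send_rows", "payload": {"commands": [{"dp":[0,-0.04,0],"twist":0},{"dp":[0,-0.12,0],"twist":0},{"dp":[0,-0.24,0],"twist":0},{"dp":[0,-0.34,0],"twist":0},{"dp":[0,-0.34,0],"twist":0},{"dp":[0,-0.34,0],"twist":0}]}}

```text
clock: 8.25
tool_pos: [0.522, 0.0393, 0.244]
tcp_rot: [0.703, 0.075, -0.075, -0.703]
ft_force: [0.3, 0.0, -1.2]
finger_gap: 0.0299
```

Run:
```python
from h import *
w=bot.capture("wrist");cv2.imwrite(f"pics/wrist6.png",w["pixels"][:,:,::-1])
s=bot.capture("scene");crop(s,270,140,130,150,4,"pics/s6.png")
t=bot.capture("top");crop(t,265,160,100,75,8,"pics/t6.png")
S=bot.get_state();print(S["clock"],S["tool_pos"],S["finger_gap"],S["ft_force"],S["torque"])
```

```text
8.4 [0.52162772 0.03927433 0.24235064] 0.02997194260474731 [-0.94514779 -0.6571961  -0.40506587] [-0.01224751 -0.01942767 -0.00291539]
```

View pics/wrist6.png

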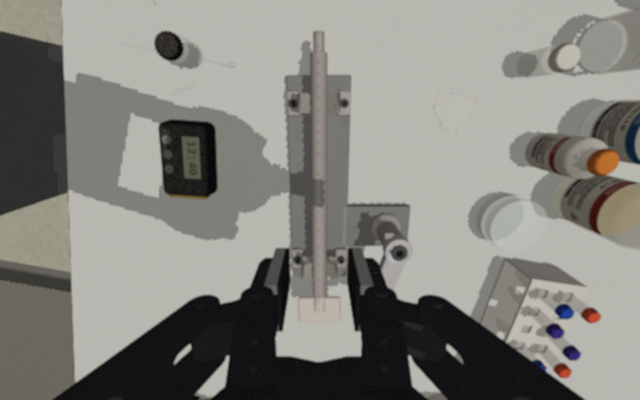

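View pics/s6.png

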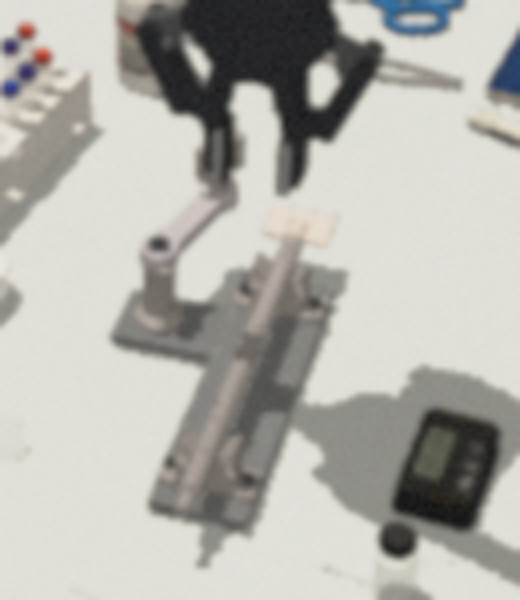

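View pics/t6.png

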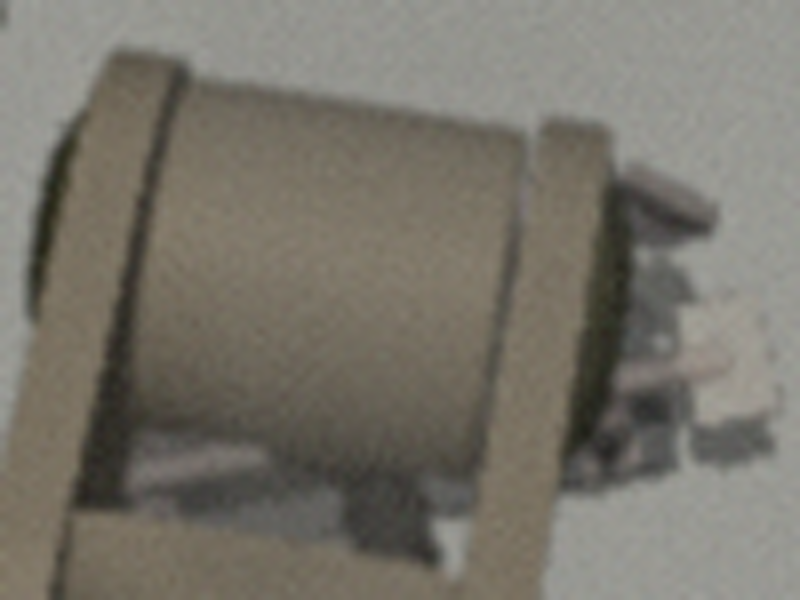

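Run:
```python
from h import *
np.set_printoptions(precision=4,suppress=True)
w=bot.capture("wrist")
gr=cv2.cvtColor(w["pixels"],cv2.COLOR_RGB2GRAY).astype(int)
print(gr[24:58,319]);print(gr[66:82,298]);print(gr[288:326,319])
S=bot.get_state();R=Ro.from_quat(S["tcp_rot"]).as_matrix();p=S["tool_pos"]
for n,u,v,z in [("tip",319,30.8,.042),("bladeedge",319,296,.0445),("plate end",318,75,.012),("boltsmid+80",318.5,102.5,.018)]:
    print(n,(R.T@(plane(w,u,v,z)-p))*1000)
for v in (70,150,200,250): print(v,gr[v,305:335])
crop(w,270,20,160,320,2.3,"pics/w6c.png")
```

```text
[181 182 182 182 184 179 163 145 137 136 138 143 145 145 146 146 144 143
 141 143 144 142 135 132 142 147 142 138 141 141 142 142 142 140]
[183 184 183 184 182 183 183 183 176 152 123 114 116 116 115 116]
[137 136 139 143 143 143 141 137 132 130 134 144 160 169 167 163 164 169
 174 176 175 174 168 167 171 175 178 178 181 180 180 181 181 180 179 176
 178 181]
tip [  0.6593 200.5784 134.3017]
bladeedge [   1.0941  197.8464 -105.3578]
plate end [ -0.1202 230.5523 104.9707]
boltsmid+80 [  0.3598 224.5282  81.2332]
70 [127 126 127 127 128 126 112  94  90 105 115 124 130 135 137 139 141 142
 142 139 133 128 122 136 164 179 183 183 182 182]
150 [ 83  77  75  76  77  75  74  78  90 104 114 123 131 136 138 138 140 141
 141 136 131 122 113 106 114 119 118 118 119 116]
200 [106  86  76  75  75  75  74  74  75  80  84  89  93  99 100 100  97  94
  92  92  98 105 111 111 115 116 116 115 117 118]
250 [ 88  80  76  72  73  73  73  73  82 101 114 126 134 140 143 143 147 146
 142 139 132 121 109 102  99  95  95 101 106  99]
```

View pics/w6c.png

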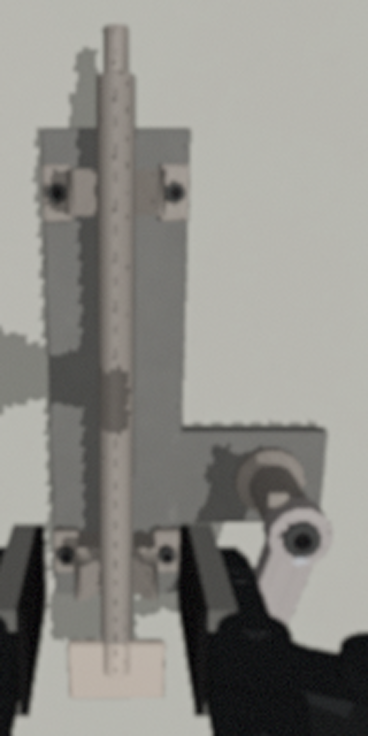

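The shaft is lying in both notches. The spigot tip is at (319,31) and the blade edge at (319,299), so it is centred to within about 1 mm. Next I'll look at the keeper from above.

>>> {"api": "send_rows", "payload": {"commands": [{"dp":[0.05,0,-0.12],"twist":0.04},{"dp":[0.09,0,-0.24],"twist":0.08},{"dp":[0.094,0,-0.35],"twist":0.095},{"dp":[0.094,0,-0.376],"twist":0.095},{"dp":[0.094,0,-0.376],"twist":0.095},{"dp":[0.094,0,-0.376],"twist":0.095}], "claw": 0}}

```text
clock: 9.05
tool_pos: [0.5902, -0.0988, 0.2433]
tcp_rot: [-0.706, 0.031, -0.03, 0.707]
ft_force: [-0.2, -0.1, 0.0]
finger_gap: 0.0428
```

Run:
```python
from h import *
w=bot.capture("wrist");cv2.imwrite(f"pics/wrist7.png",w["pixels"][:,:,::-1])
crop(w,230,80,180,180,4,"pics/w7c.png")
S=bot.get_state();print(S["clock"],S["tool_pos"],S["finger_gap"],S["ft_force"],S["qpos"])
R=Ro.from_quat(S["tcp_rot"]).as_matrix();print(R)
print(proj(w,(.6,.011,.075)),proj(w,(.594,-.0595,.11)))
```

```text
9.1 [ 0.59029332 -0.09838688  0.2435939 ] 0.04228339468798561 [ 0.4725245  -0.12966801  0.08184641] [-3.60828912e-01  5.22943369e-01  1.34926853e+00  2.96709568e-04
  1.27039797e+00 -2.76681635e-01]
[[ 9.96453928e-01 -8.51643086e-04  8.41358713e-02]
 [-8.41353556e-02  6.24296932e-04  9.96454140e-01]
 [-9.01149045e-04 -9.99999442e-01  5.50429836e-04]]
[318.8256482   58.63319091] [318.67801768 166.83781535]
```

View pics/wrist7.png

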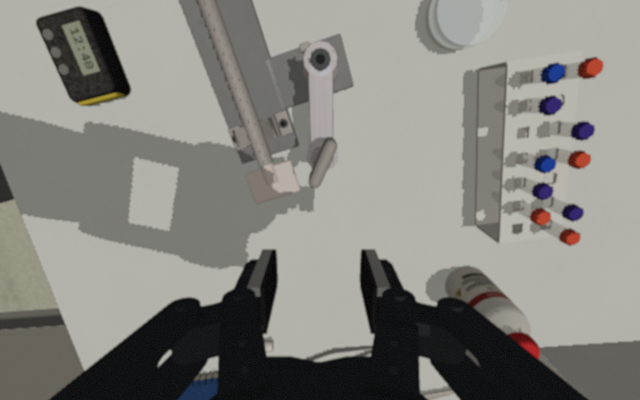

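View pics/w7c.png

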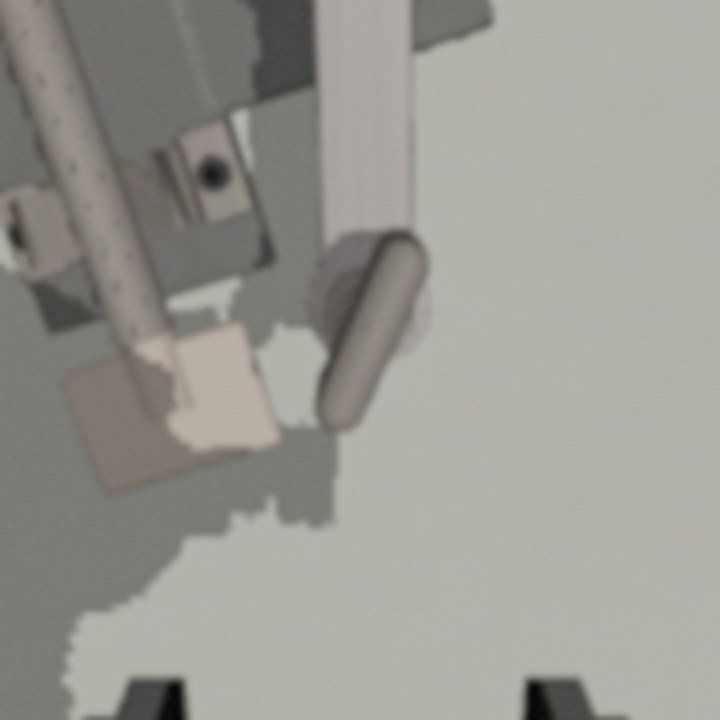

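Run:
```python
from h import *
np.set_printoptions(precision=4,suppress=True)
w=bot.capture("wrist")
P=plane(w,320,58,.075);b1=plane(w,321.2,92,.072);b2=plane(w,321.6,130,.072)
h1=plane(w,330.6,139.3,.110);h2=plane(w,314.8,186.5,.110)
A=lambda d:np.degrees(np.arctan2(d[1],d[0]))
H=(h1+h2)/2
print(P,b1,b2,A(b2-P),"head",H,np.linalg.norm(h1-h2),A(H-P),np.linalg.norm((H-P)[:2]),"head ax",A(h1-h2))
S=bot.get_state();R=Ro.from_quat(S["tcp_rot"]).as_matrix();p=S["tool_pos"]
P=np.array([.600,.011,0]);a=np.radians(A(H-P));T=P+.031*np.array([np.cos(a),np.sin(a),0])
T[2]=.130;print(T,R.T@(T-p)/.4)
```

```text
[0.6009 0.0117 0.075 ] [ 0.6    -0.0108  0.072 ] [ 0.5981 -0.0381  0.072 ] -93.24035341155246 head [ 0.5968 -0.0571  0.11  ] 0.033386147460637824 -93.4052583185218 0.06899574637989515 head ax 67.06796654203754
[ 0.5986 -0.02    0.13  ] [0.0041 0.2847 0.1967]
```

>>> {"api": "send_rows", "payload": {"commands": [{"dp":[0.004,0,0.12],"twist":-0.008},{"dp":[0.004,0.0,0.197],"twist":-0.008},{"dp":[0.004,0.05,0.197],"twist":-0.008},{"dp":[0.004,0.15,0.197],"twist":-0.008},{"dp":[0.004,0.15,0.197],"twist":-0.008},{"dp":[0.004,0.15,0.197],"twist":-0.008}]}}

```text
clock: 9.75
tool_pos: [0.5989, -0.0208, 0.1847]
tcp_rot: [-0.707, 0.021, -0.021, 0.707]
ft_force: [0.6, 0.1, 1.3]
finger_gap: 0.0425
```

Run:
```python
from h import *
w=bot.capture("wrist");cv2.imwrite(f"pics/wrist8.png",w["pixels"][:,:,::-1])
w=bot.capture("scene");crop(w,250,100,140,150,4,"pics/s8.png")
S=bot.get_state();print(S["clock"],S["tool_pos"],S["finger_gap"],S["ft_force"],S["qpos"])
```

```text
9.85 [ 0.59958831 -0.02133352  0.18604833] 0.04282524021853284 [-0.70286593  0.52409505 -0.69347131] [-2.30660026e-01  5.83122928e-01  1.41121483e+00  5.67238800e-05
  1.14416249e+00 -1.70291298e-01]
```

View pics/wrist8.png

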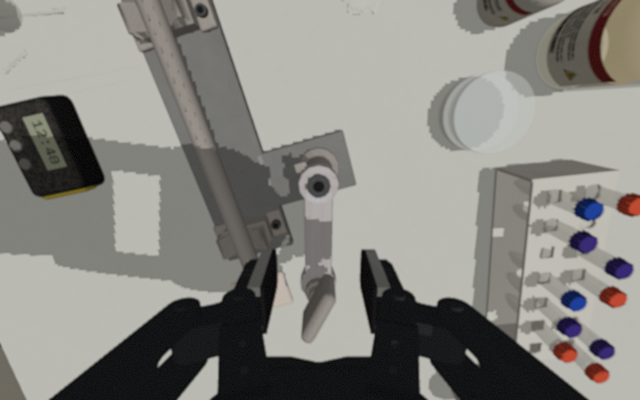

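View pics/s8.png

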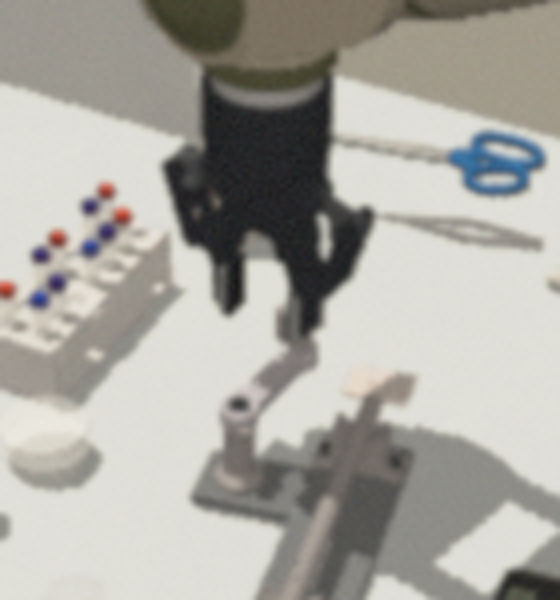

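>>> {"api": "send_rows", "payload": {"commands": [{"dp":[-0.001,0.07,0],"twist":0},{"dp":[-0.001,0.13,0],"twist":0},{"dp":[-0.001,0.15,0],"twist":0},{"dp":[-0.001,0.15,0],"twist":0}]}}

```text
clock: 10.25
tool_pos: [0.5987, -0.0215, 0.1244]
tcp_rot: [-0.707, 0.021, -0.022, 0.707]
ft_force: [-0.6, -0.1, 0.7]
finger_gap: 0.0424
```

>>> {"api": "send_rows", "payload": {"commands": [{"dp":[0,0,0],"twist":0},{"dp":[0,0,0],"twist":0},{"dp":[0,0,0],"twist":0}], "claw": -0.4, "grip_force": 20}}

```text
clock: 10.55
tool_pos: [0.5989, -0.0215, 0.125]
tcp_rot: [0.707, -0.021, 0.022, -0.707]
ft_force: [-0.4, -0.6, -0.9]
finger_gap: 0.0256
```

Run:
```python
from h import *
np.set_printoptions(precision=4,suppress=True)
S=bot.get_state();print(S["clock"],S["tool_pos"],S["finger_gap"],S["ft_force"],S["qpos"])
R=Ro.from_quat(S["tcp_rot"]).as_matrix();p=S["tool_pos"];print(R[:2,0])
P=np.array([.6003,.0113]);r0=p[:2]-P;print(np.linalg.norm(r0),np.degrees(np.arctan2(r0[1],r0[0])))
for k in range(0,82,6):
    a=-np.radians(k);c,s=np.cos(a),np.sin(a);q=P+np.array([[c,-s],[s,c]])@r0
    d=R.T@np.array([*(q-p[:2]),0])/.4;print(k,d.round(4),round(k/180,4))
w=bot.capture("wrist");cv2.imwrite(f"pics/wrist9.png",w["pixels"][:,:,::-1])
```

```text
10.55 [ 0.5989 -0.0215  0.125 ] 0.02562398223878545 [-0.3764 -0.6043 -0.9408] [-0.2312  0.6592  1.4603 -0.      1.0204 -0.1705]
[ 0.9982 -0.0607]
0.03283748768220084 -92.37782936350476
0 [0. 0. 0.] 0.0
6 [-0.0086 -0.      0.0003] 0.0333
12 [-0.0171 -0.      0.0015] 0.0667
18 [-0.0254 -0.      0.0035] 0.1
24 [-0.0335 -0.0001  0.0065] 0.1333
30 [-0.0413 -0.0001  0.0102] 0.1667
36 [-0.0485 -0.0001  0.0147] 0.2
42 [-0.0553 -0.0001  0.02  ] 0.2333
48 [-0.0615 -0.0001  0.026 ] 0.2667
54 [-0.0671 -0.0001  0.0326] 0.3
60 [-0.0719 -0.0001  0.0397] 0.3333
66 [-0.0759 -0.0001  0.0473] 0.3667
72 [-0.0792 -0.0001  0.0552] 0.4
78 [-0.0815 -0.0002  0.0635] 0.4333
```

View pics/wrist9.png

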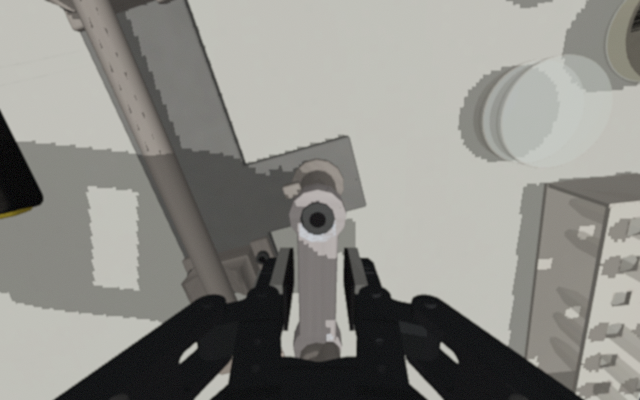

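>>> {"api": "send_rows", "payload": {"commands": [{"dp":[-0.0086,0,0.0003],"twist":0.0333},{"dp":[-0.0171,0,0.0015],"twist":0.0667},{"dp":[-0.0254,0,0.0035],"twist":0.1},{"dp":[-0.0335,0,0.0065],"twist":0.1333},{"dp":[-0.0413,0,0.0102],"twist":0.1667},{"dp":[-0.0485,0,0.0147],"twist":0.2},{"dp":[-0.0553,0,0.02],"twist":0.2333},{"dp":[-0.0615,0,0.026],"twist":0.2667},{"dp":[-0.0671,0,0.0326],"twist":0.3},{"dp":[-0.0719,0,0.0397],"twist":0.3333},{"dp":[-0.0759,0,0.0473],"twist":0.3667},{"dp":[-0.0792,0,0.0552],"twist":0.4},{"dp":[-0.0792,0,0.0552],"twist":0.4}]}}

```text
clock: 11.9
tool_pos: [0.569, 0.0022, 0.1246]
tcp_rot: [-0.558, 0.432, -0.435, 0.559]
ft_force: [2.6, -2.0, -1.7]
finger_gap: 0.0255
```

Run:
```python
from h import *
np.set_printoptions(precision=4,suppress=True)
S=bot.get_state();print(S["clock"],S["tool_pos"],S["finger_gap"],S["ft_force"],S["torque"],S["qpos"])
R=Ro.from_quat(S["tcp_rot"]).as_matrix();p=S["tool_pos"];print(R[:2,0],np.degrees(np.arctan2(R[1,2],R[0,2])))
P=np.array([.6003,.0113]);r0=p[:2]-P;print(np.linalg.norm(r0),np.degrees(np.arctan2(r0[1],r0[0])))
w=bot.capture("wrist");cv2.imwrite(f"pics/wrist10.png",w["pixels"][:,:,::-1])
```

```text
11.9 [0.569  0.0022 0.1246] 0.02554959874735977 [ 2.598  -1.9908 -1.6902] [-0.3548 -0.431   0.083 ] [-0.2018  0.6041  1.5623 -0.0008  0.9722  1.1187]
[ 0.2482 -0.9687] 14.369336772945887
0.03256800309483703 -163.72896642576723
```

View pics/wrist10.png

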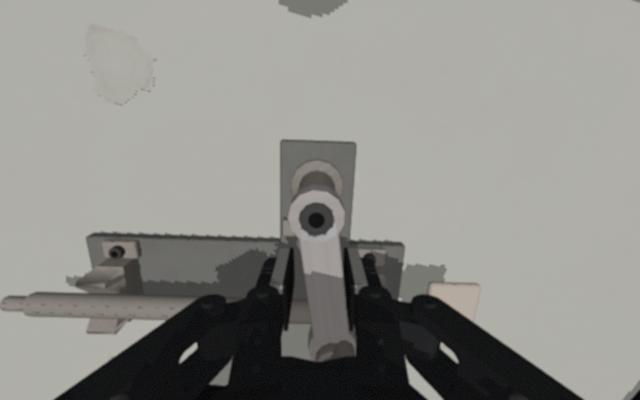

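>>> {"api": "send_rows", "payload": {"commands": [{"dp":[-0.004,0,0],"twist":0.006},{"dp":[-0.008,0,0],"twist":0.012},{"dp":[-0.011,0,0],"twist":0.012},{"dp":[-0.013,0,0],"twist":0.012},{"dp":[-0.013,0,0],"twist":0.012}]}}

```text
clock: 12.45
tool_pos: [0.5672, 0.0067, 0.1244]
tcp_rot: [0.551, -0.442, 0.444, -0.551]
ft_force: [0.5, -5.6, 1.9]
finger_gap: 0.0256
```

Run:
```python
from h import *
np.set_printoptions(precision=4,suppress=True)
S=bot.get_state();print(S["clock"],S["tool_pos"],S["finger_gap"],S["ft_force"],S["torque"])
R=Ro.from_quat(S["tcp_rot"]).as_matrix();print(np.degrees(np.arctan2(R[1,2],R[0,2])))
w=bot.capture("wrist");cv2.imwrite(f"pics/wrist11.png",w["pixels"][:,:,::-1])
```

```text
12.45 [0.5672 0.0067 0.1244] 0.025617808595317912 [ 0.4943 -5.6405  1.866 ] [-1.0122 -0.1197  0.0835]
12.393959869992678
```

View pics/wrist11.png

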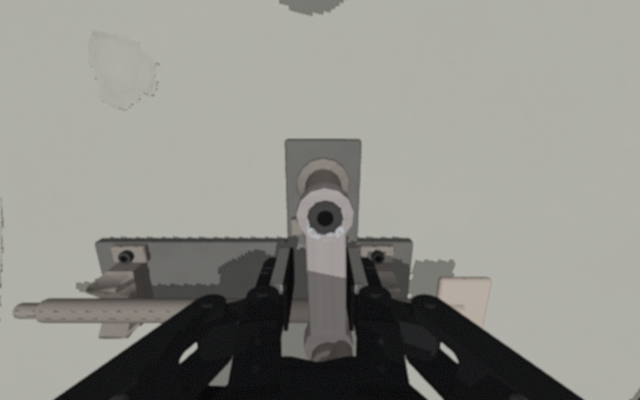

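>>> {"api": "send_rows", "payload": {"commands": [{"dp":[-0.002,0,0],"twist":0},{"dp":[-0.003,0,0],"twist":0},{"dp":[-0.004,0,0],"twist":0},{"dp":[-0.004,0,0],"twist":0}]}}

```text
clock: 12.9
tool_pos: [0.5667, 0.0079, 0.1244]
tcp_rot: [0.552, -0.443, 0.444, -0.55]
ft_force: [-0.3, -8.8, 1.4]
finger_gap: 0.0258
```

>>> {"api": "send_rows", "payload": {"commands": [{"dp":[-0.002,0,0],"twist":0},{"dp":[-0.003,0,0],"twist":0},{"dp":[-0.004,0,0],"twist":0},{"dp":[-0.004,0,0],"twist":0}]}}

```text
clock: 13.3
tool_pos: [0.5666, 0.0082, 0.1244]
tcp_rot: [0.552, -0.442, 0.444, -0.55]
ft_force: [-0.4, -17.1, 0.5]
finger_gap: 0.0257
```

>>> {"api": "send_rows", "payload": {"commands": [{"dp":[-0.002,0,0],"twist":0},{"dp":[-0.004,0,0],"twist":0},{"dp":[-0.004,0,0],"twist":0}]}}

```text
clock: 13.6
tool_pos: [0.5666, 0.0085, 0.1245]
tcp_rot: [0.552, -0.441, 0.445, -0.549]
ft_force: [1.2, -24.4, -1.5]
finger_gap: 0.0257
```

>>> {"api": "send_rows", "payload": {"commands": [{"dp":[0.01,0,0],"twist":0},{"dp":[0.01,0,0],"twist":0},{"dp":[0.01,0,0],"twist":0},{"dp":[0.01,-0.05,0],"twist":0},{"dp":[0.01,-0.15,0],"twist":0},{"dp":[0.01,-0.25,-0.05],"twist":0},{"dp":[0.01,-0.3,-0.15],"twist":0},{"dp":[0.01,-0.3,-0.22],"twist":0},{"dp":[0.01,-0.3,-0.22],"twist":0},{"dp":[0.01,-0.3,-0.22],"twist":0}], "claw": 0}}

```text
clock: 14.6
tool_pos: [0.481, -0.0102, 0.2442]
tcp_rot: [-0.551, 0.443, -0.443, 0.551]
ft_force: [-0.4, -0.4, -0.4]
finger_gap: 0.0429
```

Run:
```python
from h import *
np.set_printoptions(precision=4,suppress=True)
S=bot.get_state();print(S["clock"],S["tool_pos"],S["finger_gap"],S["ft_force"],S["torque"])
R=Ro.from_quat(S["tcp_rot"]).as_matrix();print(np.degrees(np.arctan2(R[1,2],R[0,2])))
w=bot.capture("wrist");cv2.imwrite(f"pics/wrist12.png",w["pixels"][:,:,::-1])
crop(w,230,70,180,180,4,"pics/w12c.png")
```

```text
14.6 [ 0.481  -0.0102  0.2442] 0.04286279848063986 [-0.4009 -0.4302 -0.4046] [-0.0397 -0.0117  0.0114]
12.363172345753709
```

View pics/wrist12.png

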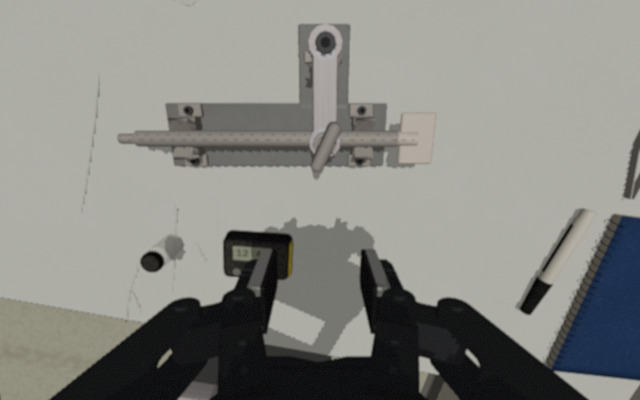

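View pics/w12c.png

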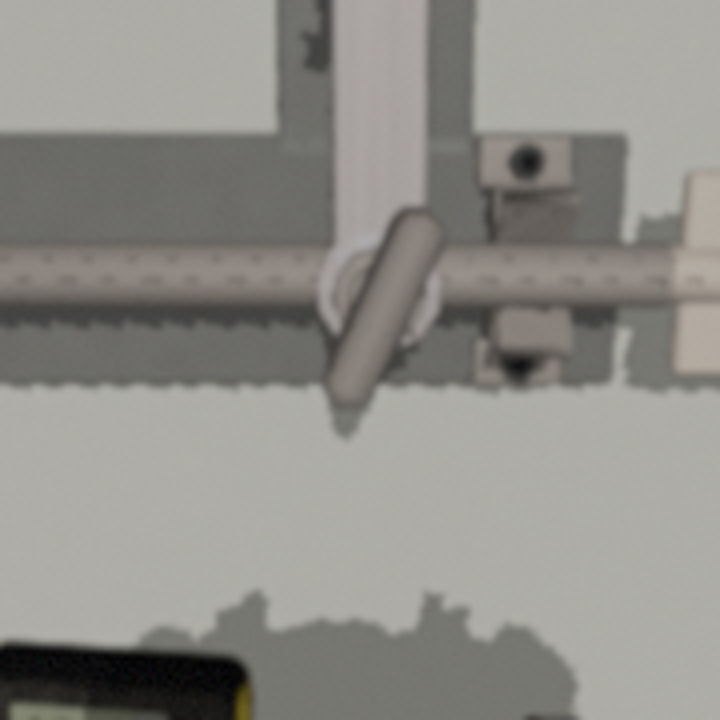

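The bar now lies square across the shaft, with the head from (334,122) to (317,171). It's at its stop. Next I'll measure the head.

Run:
```python
from h import *
np.set_printoptions(precision=4,suppress=True)
w=bot.capture("wrist")
h1=plane(w,230+417/4,70+207/4,.110);h2=plane(w,230+348/4,70+406/4,.110)
A=lambda d:np.degrees(np.arctan2(d[1],d[0]))
H=(h1+h2)/2;P=plane(w,324.7,41.5,.075)
print("head",H,np.linalg.norm(h1-h2),"ax",A(h1-h2),"pivot",P,A(H-P),np.linalg.norm((H-P)[:2]))
S=bot.get_state();R=Ro.from_quat(S["tcp_rot"]).as_matrix();p=S["tool_pos"]
print("toolx",A(R[:,0]),S["qpos"])
D=H-p;print(R.T@D/.4)
```

```text
head [ 0.5339 -0.0037  0.11  ] 0.034285496411661946 ax -6.47711749850042 pivot [0.601  0.0113 0.075 ] -167.363976816133 0.0688181302217578
toolx -77.61365339612873 [-0.2652  0.2768  1.7121  0.0002  1.1526  1.0893]
[0.0122 0.3344 0.1312]
```

>>> {"api": "send_rows", "payload": {"commands": [{"dp":[0.0125,0,0.13],"twist":-0.047},{"dp":[0.0125,0,0.13],"twist":-0.094},{"dp":[0.0125,0,0.13],"twist":-0.141},{"dp":[0.0125,0,0.13],"twist":-0.188},{"dp":[0.0125,0,0.13],"twist":-0.235},{"dp":[0.0125,0,0.13],"twist":-0.282},{"dp":[0.0125,0,0.13],"twist":-0.329},{"dp":[0.0125,0,0.13],"twist":-0.376},{"dp":[0.0125,0,0.13],"twist":-0.423},{"dp":[0.0125,0,0.13],"twist":-0.47},{"dp":[0.0125,0,0.13],"twist":-0.517},{"dp":[0.0125,0,0.13],"twist":-0.564},{"dp":[0.0125,0,0.13],"twist":-0.611},{"dp":[0.0125,0,0.13],"twist":-0.658},{"dp":[0.0125,0,0.13],"twist":-0.705},{"dp":[0.0125,0,0.13],"twist":-0.752},{"dp":[0.0125,0,0.13],"twist":-0.799},{"dp":[0.0125,0,0.13],"twist":-0.846},{"dp":[0.0125,0,0.13],"twist":-0.893},{"dp":[0.0125,0,0.13],"twist":-0.895}]}}

```text
clock: 16.7
tool_pos: [0.5333, -0.0039, 0.2433]
tcp_rot: [-0.527, -0.471, 0.471, 0.528]
ft_force: [0.2, -0.1, 0.7]
finger_gap: 0.0428
```

Run:
```python
from h import *
np.set_printoptions(precision=4,suppress=True)
w=bot.capture("wrist");cv2.imwrite(f"pics/wrist13.png",w["pixels"][:,:,::-1])
S=bot.get_state();print(S["clock"],S["tool_pos"],S["finger_gap"],S["qpos"])
R=Ro.from_quat(S["tcp_rot"]).as_matrix();print("toolx",np.degrees(np.arctan2(R[1,0],R[0,0])))
```

```text
16.75 [ 0.5332 -0.004   0.2434] 0.04276818726740322 [-0.2274  0.3853  1.5608  0.0001  1.1963 -1.6822]
toolx 83.34989817505199
```

View pics/wrist13.png

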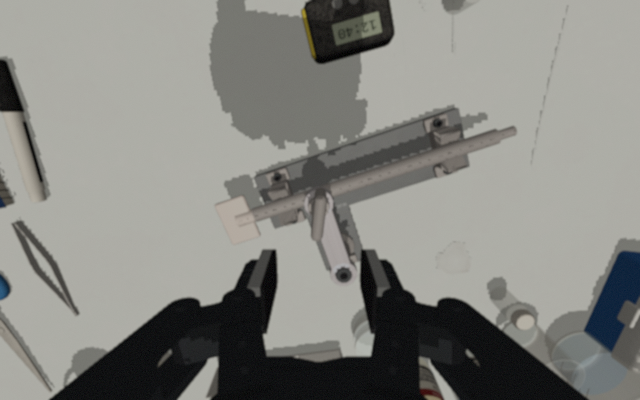

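>>> {"api": "send_rows", "payload": {"commands": [{"dp":[0,0.1,0],"twist":0},{"dp":[0,0.15,0],"twist":0},{"dp":[0,0.15,0],"twist":0},{"dp":[0,0.15,0],"twist":0}]}}

```text
clock: 17.15
tool_pos: [0.5332, -0.0042, 0.1844]
tcp_rot: [0.528, 0.47, -0.47, -0.528]
ft_force: [0.5, 0.2, 1.3]
finger_gap: 0.0426
```

Run:
```python
from h import *
np.set_printoptions(precision=4,suppress=True)
w=bot.capture("wrist");cv2.imwrite(f"pics/wrist14.png",w["pixels"][:,:,::-1])
crop(w,230,180,180,180,4,"pics/w14c.png")
S=bot.get_state();print(S["clock"],S["tool_pos"],S["finger_gap"],S["qpos"])
print(proj(w,(.533,-.004,.11)))
```

```text
17.2 [ 0.5334 -0.0043  0.185 ] 0.04266489091631706 [-0.2279  0.4537  1.6271  0.      1.059  -1.6831]
[318.7035 261.5598]
```

View pics/w14c.png

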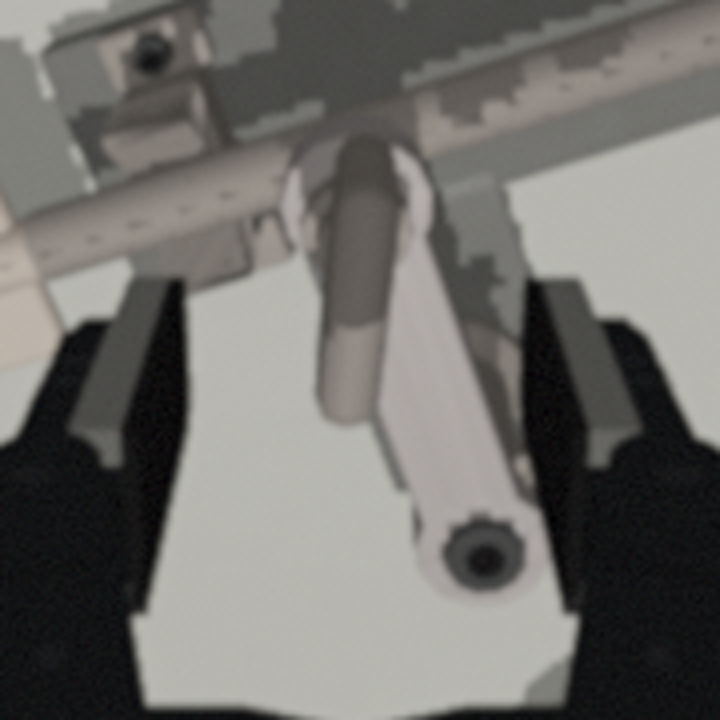

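>>> {"api": "send_rows", "payload": {"commands": [{"dp":[0.001,0.05,0],"twist":0.022},{"dp":[0.001,0.067,0],"twist":0.022},{"dp":[0.001,0.067,0],"twist":0.022},{"dp":[0.001,0.067,0],"twist":0.022}]}}

```text
clock: 17.6
tool_pos: [0.5332, -0.0039, 0.158]
tcp_rot: [0.544, 0.453, -0.452, -0.543]
ft_force: [0.1, 0.3, 0.3]
finger_gap: 0.0427
```

>>> {"api": "send_rows", "payload": {"commands": [{"dp":[0,0,0],"twist":0},{"dp":[0,0,0],"twist":0},{"dp":[0,0,0],"twist":0},{"dp":[0,0,0],"twist":0},{"dp":[0,0,0],"twist":0}], "claw": -1, "grip_force": 40}}

```text
clock: 18.1
tool_pos: [0.533, -0.004, 0.1576]
tcp_rot: [0.544, 0.452, -0.452, -0.543]
ft_force: [-1.7, -0.9, 5.5]
finger_gap: 0.0085
```

Run:
```python
from h import *
np.set_printoptions(precision=4,suppress=True)
w=bot.capture("wrist");cv2.imwrite(f"pics/wrist15.png",w["pixels"][:,:,::-1])
S=bot.get_state();print(S["clock"],S["tool_pos"],S["finger_gap"],S["qpos"],S["ft_force"],S["torque"])
```

```text
18.15 [ 0.533  -0.004   0.1575] 0.008808202152663208 [-0.2274  0.4911  1.6521 -0.0001  0.9975 -1.6148] [-0.7584 -0.9446  5.986 ] [-0.1075  0.1199 -0.0466]
```

View pics/wrist15.png

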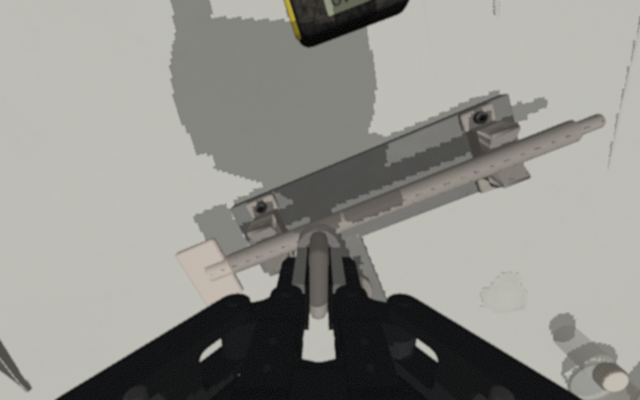

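Run:
```python
from h import *
np.set_printoptions(precision=4,suppress=True)
w=bot.capture("wrist");S=bot.get_state();p=S["tool_pos"];R=Ro.from_quat(S["tcp_rot"]).as_matrix()
for z in(.106,.110):
  for k in(-.018,0,.018): print(z,k,proj(w,np.array([p[0],p[1],z])+R[:,2]*k))
crop(w,270,200,100,140,5,"pics/w15c.png")
```

```text
0.106 -0.018 [318.283  319.7109]
0.106 0 [318.3286 286.4632]
0.106 0.018 [318.378  250.4664]
0.11 -0.018 [318.2891 325.5323]
0.11 0 [318.3362 291.5802]
0.11 0.018 [318.3874 254.7378]
```

View pics/w15c.png

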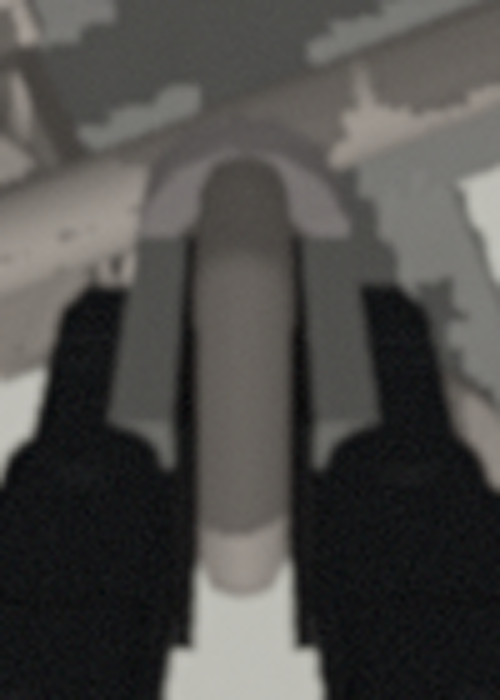

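>>> {"api": "send_rows", "payload": {"commands": [{"dp":[0,0,0],"twist":0},{"dp":[0,0,0],"twist":0},{"dp":[0,0,0.0045],"twist":0},{"dp":[0,0,0.0045],"twist":0}], "claw": -0.6}}

```text
clock: 18.6
tool_pos: [0.5307, -0.0034, 0.1569]
tcp_rot: [-0.543, -0.452, 0.452, 0.544]
ft_force: [-0.1, -0.0, 1.1]
finger_gap: 0.0173
```

>>> {"api": "send_rows", "payload": {"commands": [{"dp":[0,0,0],"twist":0},{"dp":[0,0,0],"twist":0},{"dp":[0,0,0],"twist":0},{"dp":[0,0,0],"twist":0}], "claw": -1}}

```text
clock: 19.0
tool_pos: [0.5309, -0.0035, 0.1571]
tcp_rot: [-0.544, -0.452, 0.452, 0.544]
ft_force: [-1.7, -1.6, 1.0]
finger_gap: 0.0083
```

>>> {"api": "send_rows", "payload": {"commands": [{"dp":[0,0.0005,0],"twist":0.04},{"dp":[0,0.001,0],"twist":0.08},{"dp":[0,0.0015,0],"twist":0.12},{"dp":[0,0.002,0],"twist":0.16},{"dp":[0,0.0025,0],"twist":0.2},{"dp":[0,0.0025,0],"twist":0.2}]}}

```text
clock: 19.6
tool_pos: [0.5311, -0.003, 0.1561]
tcp_rot: [-0.657, -0.262, 0.261, 0.657]
ft_force: [0.8, 3.8, 0.4]
finger_gap: 0.008
```

Run:
```python
from h import *
np.set_printoptions(precision=4,suppress=True)
S=bot.get_state();print(S["clock"],S["tool_pos"],S["finger_gap"],S["qpos"],S["ft_force"],S["torque"])
w=bot.capture("wrist");cv2.imwrite(f"pics/wrist16.png",w["pixels"][:,:,::-1])
```

```text
19.6 [ 0.5311 -0.003   0.1561] 0.008019758766062013 [-0.2268  0.4898  1.6588  0.0012  0.9925 -0.9856] [0.7577 3.814  0.4017] [ 0.6808 -0.1859 -0.05  ]
```

View pics/wrist16.png

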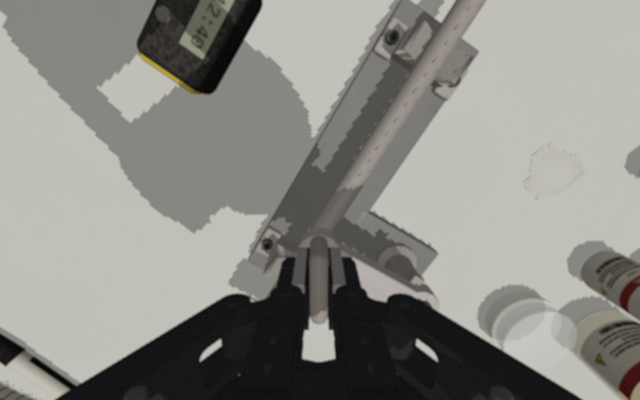

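>>> {"api": "send_rows", "payload": {"commands": [{"dp":[0.0013,0,0.0013],"twist":0.04},{"dp":[0.0013,0.0005,0.0013],"twist":0.08},{"dp":[0.0013,0.001,0.0013],"twist":0.12},{"dp":[0.0013,0.0015,0.0013],"twist":0.16},{"dp":[0.0013,0.002,0.0013],"twist":0.2},{"dp":[0.0013,0.002,0.0013],"twist":0.2}]}}

```text
clock: 20.25
tool_pos: [0.5317, -0.0027, 0.1553]
tcp_rot: [-0.706, -0.047, 0.045, 0.706]
ft_force: [5.4, 3.4, -3.2]
finger_gap: 0.0084
```

Run:
```python
from h import *
np.set_printoptions(precision=4,suppress=True)
S=bot.get_state();print(S["clock"],S["tool_pos"],S["finger_gap"],S["qpos"],S["ft_force"],S["torque"])
```

```text
20.25 [ 0.5317 -0.0027  0.1553] 0.00835142367483948 [-0.2258  0.4915  1.6588  0.0009  0.9891 -0.3571] [ 5.4225  3.4098 -3.1885] [ 0.5059 -0.8701 -0.066 ]
```

>>> {"api": "send_rows", "payload": {"commands": [{"dp":[0.003,0,0.0015],"twist":0},{"dp":[0.003,0.0005,0.0015],"twist":0.04},{"dp":[0.003,0.001,0.0015],"twist":0.08},{"dp":[0.003,0.0015,0.0015],"twist":0.12},{"dp":[0.003,0.002,0.0015],"twist":0.16},{"dp":[0.003,0.002,0.0015],"twist":0.16}]}}

```text
clock: 20.85
tool_pos: [0.5325, -0.0025, 0.1545]
tcp_rot: [0.695, -0.13, 0.131, -0.695]
ft_force: [3.3, -3.0, -3.5]
finger_gap: 0.0081
```

Run:
```python
from h import *
np.set_printoptions(precision=4,suppress=True)
S=bot.get_state();print(S["clock"],S["tool_pos"],S["finger_gap"],S["qpos"],S["ft_force"],S["torque"])
w=bot.capture("wrist");cv2.imwrite(f"pics/wrist17.png",w["pixels"][:,:,::-1])
```

```text
20.85 [ 0.5325 -0.0025  0.1545] 0.008074333389022696 [-0.2246  0.4945  1.6562 -0.0008  0.9895  0.1465] [ 3.3435 -2.9571 -3.4646] [-0.3779 -0.6385  0.0088]
```

View pics/wrist17.png

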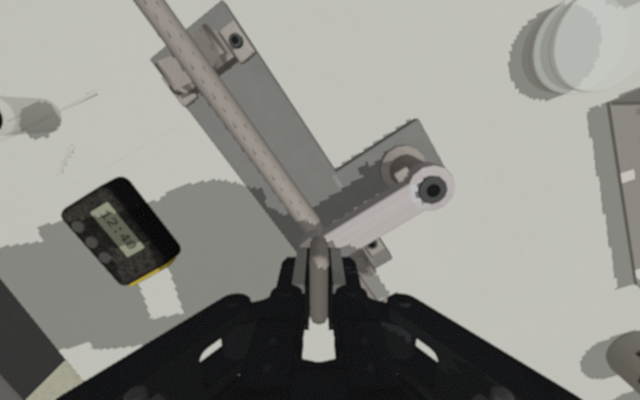

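>>> {"api": "send_rows", "payload": {"commands": [{"dp":[0.002,0.0005,0],"twist":0.04},{"dp":[0.002,0.001,0],"twist":0.08},{"dp":[0.002,0.0015,0],"twist":0.11},{"dp":[0.002,0.0015,0],"twist":0.11}]}}

```text
clock: 21.3
tool_pos: [0.533, -0.0027, 0.1539]
tcp_rot: [0.663, -0.247, 0.247, -0.662]
ft_force: [2.9, -3.8, -2.6]
finger_gap: 0.0083
```

```bash
cat > st.py <<'E'
from h import *
np.set_printoptions(precision=4,suppress=True)
S=bot.get_state();R=Ro.from_quat(S["tcp_rot"]).as_matrix()
print(S["clock"],S["tool_pos"],S["finger_gap"],"q6",S["qpos"][5],"F",S["ft_force"],"T",S["torque"],"toolx",np.degrees(np.arctan2(R[1,0],R[0,0])),"Ftool",R.T@S["ft_force"],"eff6",S["effort"][5])
E
python3 st.py
```

```text
21.3 [ 0.533  -0.0027  0.1539] 0.008325050499284049 q6 0.4897634939699532 F [ 2.905  -3.8316 -2.6148] T [-0.6275 -0.4578 -0.0873] toolx -40.91598791883453 Ftool [ 4.7027  2.6188 -0.9919] eff6 0.9440486133098602
```

>>> {"api": "send_rows", "payload": {"commands": [{"dp":[0.002,0.0005,0],"twist":0.02},{"dp":[0.002,0.0005,0],"twist":0.035},{"dp":[0.002,0.0005,0],"twist":0.035}]}}

```text
clock: 21.6
tool_pos: [0.5333, -0.0029, 0.1537]
tcp_rot: [0.648, -0.283, 0.283, -0.648]
ft_force: [-0.0, -1.6, -0.1]
finger_gap: 0.0081
```

```bash
python3 st.py
```

```text
21.6 [ 0.5333 -0.0029  0.1537] 0.008105327759276528 q6 0.5977287074206206 F [-0.0415 -1.6476 -0.068 ] T [-0.401  -0.034  -0.0855] toolx -47.138417048782166 Ftool [ 1.1795  0.0683 -1.1511] eff6 0.432762885466218
```

>>> {"api": "send_rows", "payload": {"commands": [{"dp":[0,0.0005,0],"twist":0.02},{"dp":[0,0.0005,0],"twist":0.035},{"dp":[0,0.0005,0],"twist":0.035}]}}

```text
clock: 21.9
tool_pos: [0.5334, -0.003, 0.1535]
tcp_rot: [0.632, -0.318, 0.318, -0.631]
ft_force: [0.8, -2.6, -0.7]
finger_gap: 0.0085
```

```bash
python3 st.py
```

```text
21.9 [ 0.5334 -0.003   0.1535] 0.008539109934411577 q6 0.7083435876203433 F [ 0.826  -2.6055 -0.6638] T [-0.5434  0.0048 -0.0272] toolx -53.48032810025529 Ftool [ 2.5855  0.6642 -0.8864] eff6 0.4352201521396637
```

>>> {"api": "send_rows", "payload": {"commands": [{"dp":[0.001,0.0005,0],"twist":0.02},{"dp":[0.001,0.0005,0],"twist":0.035},{"dp":[0.001,0.0005,0],"twist":0.035}]}}

```text
clock: 22.2
tool_pos: [0.5335, -0.0031, 0.1533]
tcp_rot: [0.613, -0.353, 0.352, -0.613]
ft_force: [-1.0, -2.7, 0.9]
finger_gap: 0.0085
```

```bash
python3 st.py
```

```text
22.2 [ 0.5335 -0.0031  0.1533] 0.008464310937532148 q6 0.8182041223351628 F [-0.9531 -2.744   0.9142] T [-0.3912  0.2119 -0.0747] toolx -59.80182527483049 Ftool [ 1.8918 -0.9135 -2.2046] eff6 0.43347811326384544
```

>>> {"api": "send_rows", "payload": {"commands": [{"dp":[0.001,0.0005,0],"twist":0.02},{"dp":[0.001,0.0005,0],"twist":0.035},{"dp":[0.001,0.0005,0],"twist":0.035}]}}

```text
clock: 22.5
tool_pos: [0.5336, -0.0034, 0.1531]
tcp_rot: [0.593, -0.386, 0.385, -0.593]
ft_force: [-2.9, -0.5, 0.6]
finger_gap: 0.0081
```

```bash
python3 st.py
```

```text
22.5 [ 0.5336 -0.0034  0.1531] 0.008103413710772419 q6 0.927872725277016 F [-2.9357 -0.4976  0.6059] T [-0.2063  0.4889 -0.0588] toolx -66.11760763318529 Ftool [-0.7339 -0.6032 -2.8862] eff6 0.43109930120408535
```

>>> {"api": "send_rows", "payload": {"commands": [{"dp":[0,0.0005,-0.001],"twist":0.02},{"dp":[0,0.0005,-0.001],"twist":0.035},{"dp":[0,0.0005,-0.001],"twist":0.035}]}}

```text
clock: 22.8
tool_pos: [0.5335, -0.0035, 0.153]
tcp_rot: [-0.57, 0.418, -0.418, 0.571]
ft_force: [-0.2, 0.2, 1.7]
finger_gap: 0.0081
```

```bash
python3 st.py
```

```text
22.8 [ 0.5335 -0.0035  0.153 ] 0.008135652582628057 q6 1.037522122095498 F [-0.1627  0.2243  1.6745] T [-0.0286  0.1903 -0.0514] toolx -72.43064564732188 Ftool [-0.2634 -1.6745 -0.0872] eff6 0.4328110534697771
```

>>> {"api": "send_rows", "payload": {"commands": [{"dp":[0,0.0005,-0.001],"twist":0.02},{"dp":[0,0.0005,-0.001],"twist":0.035},{"dp":[0,0.0005,-0.001],"twist":0.035}]}}

```text
clock: 23.1
tool_pos: [0.5334, -0.0036, 0.1529]
tcp_rot: [-0.547, 0.448, -0.449, 0.547]
ft_force: [1.3, 0.7, 1.3]
finger_gap: 0.0079
```

```bash
python3 st.py
python3 - <<'E'
from h import *
w=bot.capture("wrist");cv2.imwrite("pics/wrist18.png",w["pixels"][:,:,::-1])
s=bot.capture("scene");crop(s,270,140,130,150,4,"pics/s18.png")
E
```

```text
23.1 [ 0.5334 -0.0036  0.1529] 0.007938525894586256 q6 1.1467335652683723 F [1.3264 0.6673 1.3066] T [ 0.1259 -0.1561  0.321 ] toolx -78.70438254624815 Ftool [-0.3945 -1.3053  1.4327] eff6 0.7948856055736542
```

View pics/wrist18.png

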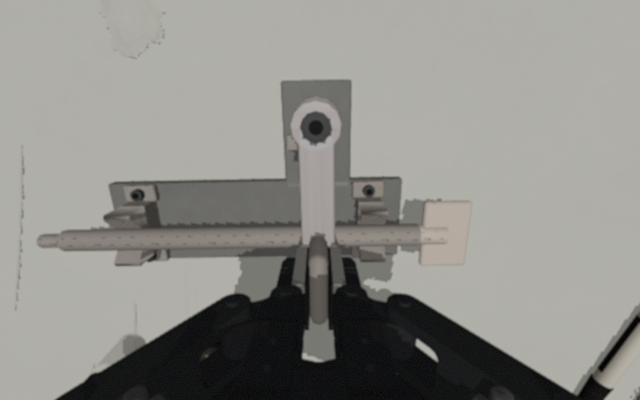

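View pics/s18.png

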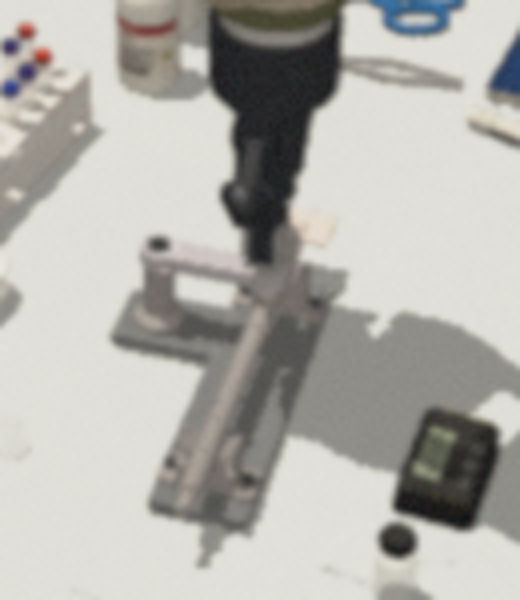

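>>> {"api": "send_rows", "payload": {"commands": [{"dp":[0,0,0],"twist":0.015},{"dp":[0,0,0],"twist":0.02},{"dp":[0,0,0],"twist":0.02}]}}

```text
clock: 23.5
tool_pos: [0.5334, -0.0036, 0.1529]
tcp_rot: [-0.532, 0.465, -0.466, 0.532]
ft_force: [1.9, 1.1, 1.7]
finger_gap: 0.0081
```

```bash
python3 st.py
```

```text
23.5 [ 0.5334 -0.0036  0.1529] 0.008135053435926042 q6 1.2103832047808496 F [1.9211 1.0889 1.7364] T [ 0.3273 -0.3432  1.071 ] toolx -82.33223543006281 Ftool [-0.8222 -1.7351  2.0506] eff6 1.2206382304430008
```

>>> {"api": "send_rows", "payload": {"commands": [{"dp":[0,0,0],"twist":-0.015},{"dp":[0,0,0],"twist":-0.02},{"dp":[0,0,0],"twist":-0.02}]}}

```text
clock: 23.8
tool_pos: [0.5334, -0.0037, 0.1529]
tcp_rot: [-0.546, 0.449, -0.449, 0.546]
ft_force: [3.6, 3.1, 1.1]
finger_gap: 0.0081
```

```bash
python3 st.py
```

```text
23.8 [ 0.5334 -0.0037  0.1529] 0.008096192611673162 q6 1.149865818667962 F [3.592  3.0672 1.0871] T [ 0.4362 -0.5594  0.3758] toolx -78.90530594359291 Ftool [-2.3189 -1.0831  4.116 ] eff6 0.1634059427306056
```

>>> {"api": "send_rows", "payload": {"commands": [{"dp":[0,0,0],"twist":-0.005},{"dp":[0,0,0],"twist":-0.008},{"dp":[0,0,0],"twist":-0.008}]}}

```text
clock: 24.1
tool_pos: [0.5333, -0.0037, 0.1528]
tcp_rot: [-0.551, 0.442, -0.443, 0.552]
ft_force: [3.8, 3.8, 3.4]
finger_gap: 0.0082
```

```bash
python3 st.py
```

```text
24.1 [ 0.5333 -0.0037  0.1528] 0.008184211807106458 q6 1.1250123729265513 F [3.7653 3.8236 3.4226] T [ 0.5693 -0.7458 -0.0026] toolx -77.48292697900182 Ftool [-2.9173 -3.4183  4.5073] eff6 -0.11141494615003467
```

>>> {"api": "send_rows", "payload": {"commands": [{"dp":[-0.0005,-0.0005,0.001],"twist":-0.04},{"dp":[-0.001,-0.001,0.001],"twist":-0.08},{"dp":[-0.0013,-0.0015,0.001],"twist":-0.12},{"dp":[-0.0017,-0.002,0.001],"twist":-0.16},{"dp":[-0.002,-0.0025,0.001],"twist":-0.2},{"dp":[-0.0024,-0.003,0],"twist":-0.24},{"dp":[-0.0027,-0.0035,0],"twist":-0.28},{"dp":[-0.003,-0.004,0],"twist":-0.32},{"dp":[-0.0033,-0.0045,0],"twist":-0.36},{"dp":[-0.0037,-0.005,0],"twist":-0.4},{"dp":[-0.004,-0.0055,0],"twist":-0.44},{"dp":[-0.004,-0.006,0],"twist":-0.48},{"dp":[-0.004,-0.0062,0],"twist":-0.5},{"dp":[-0.004,-0.0062,0],"twist":-0.5},{"dp":[-0.004,-0.0062,0],"twist":-0.5}]}}

```text
clock: 25.6
tool_pos: [0.5322, -0.0024, 0.155]
tcp_rot: [0.703, 0.076, -0.077, -0.703]
ft_force: [-4.2, -1.0, 5.8]
finger_gap: 0.0084
```

```bash
python3 st.py
python3 - <<'E'
from h import *
w=bot.capture("wrist");cv2.imwrite("pics/wrist19.png",w["pixels"][:,:,::-1])
s=bot.capture("scene");crop(s,270,140,130,150,4,"pics/s19.png")
E
```

```text
25.6 [ 0.5322 -0.0024  0.155 ] 0.008394487987187796 q6 -0.4410175615529956 F [-4.2412 -1.0004  5.8223] T [-0.1344  0.622  -0.0253] toolx 12.426807221505651 Ftool [-4.3704 -5.8123 -0.063 ] eff6 -0.013795468839816749
```

View pics/wrist19.png

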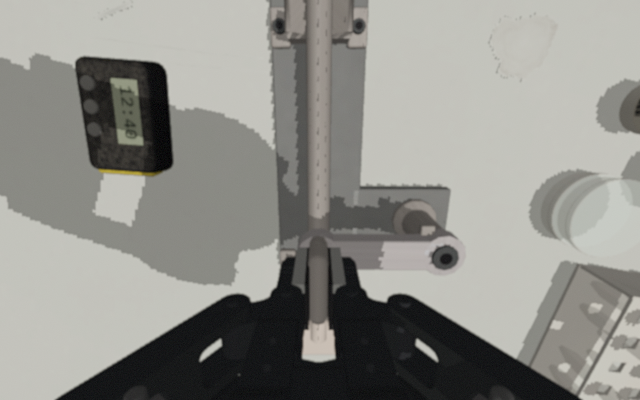

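View pics/s19.png

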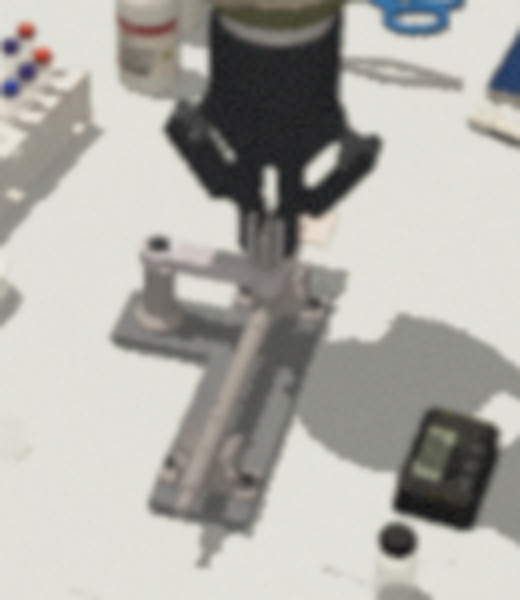

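>>> {"api": "send_rows", "payload": {"commands": [{"dp":[-0.0015,-0.001,0],"twist":-0.002},{"dp":[-0.0015,-0.001,0],"twist":-0.002},{"dp":[-0.0015,-0.001,0],"twist":-0.002},{"dp":[-0.0015,-0.001,0],"twist":-0.002}]}}

```text
clock: 26.1
tool_pos: [0.532, -0.0024, 0.1553]
tcp_rot: [-0.703, -0.079, 0.08, 0.703]
ft_force: [-1.4, -1.3, -0.2]
finger_gap: 0.0081
```

```bash
python3 st.py
python3 - <<'E'
from h import *
np.set_printoptions(precision=4,suppress=True)
w=bot.capture("wrist");t=bot.capture("top");crop(t,190,110,260,180,3,"pics/t20.png");crop(w,220,180,260,160,3,"pics/w20.png")
# expected image of bar edges at keeper=0
c=np.array([.522,.040,0]);a=np.radians(12.3);X=np.array([np.cos(a),np.sin(a),0]);Y=np.array([-X[1],X[0],0])
for y in(-54,-36):
  for x in (20,50): print(y,x,proj(w,c+X*x/1e3+Y*y/1e3+[0,0,.072]))
print("pivot",proj(w,c+.07*X-.045*Y+[0,0,.075]))
E
```

```text
26.1 [ 0.532  -0.0024  0.1553] 0.008061933043373904 q6 -0.44936475914453433 F [-1.4014 -1.3411 -0.2341] T [-0.1906  0.2724 -0.0715] toolx 12.872201197768424 Ftool [-1.6648  0.2355 -0.9953] eff6 -0.0456271308939904
-54 20 [351.9375 271.4191]
-54 50 [405.2283 271.9613]
-36 20 [353.4139 242.1553]
-36 50 [408.4584 242.73  ]
pivot [445.03   260.5592]
```

View pics/w20.png

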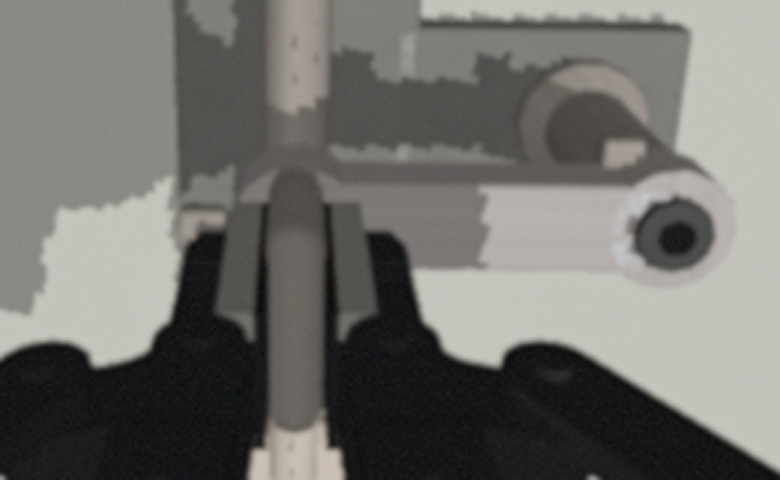

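View pics/t20.png

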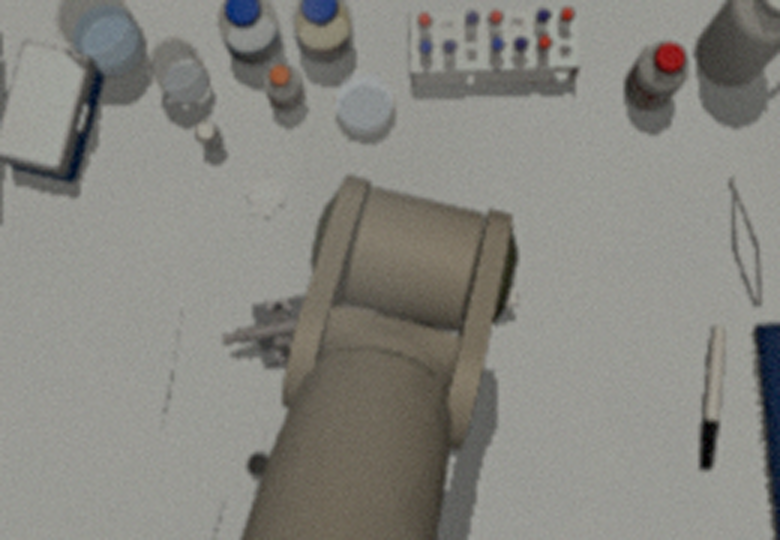

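```bash
python3 -c "
from bench import bot
print(bot.close_job())"
```

```text
the job is handed in; nothing more can be done
None
```

The shaft is in the V-rest under the closed keeper, and I handed the job in at about 26 s with the gripper still holding the thumbscrew a quarter turn back from its seat.

- **Shaft:** It lies in both notches, blade at the keeper end. The last check had it centred to about 1–1.5 mm. I judged that it sits level by eye in the camera images.
- **Keeper:** I swung it until the push force rose from 17 to 24 N with no real movement. In the last wrist picture the bar is still square across the shaft.
- **Thumbscrew:** I turned it clockwise about 157°. The torque then rose to 1.07 N m and fell back with no sign of slip in the grip, which I took as seated. I then backed it off about 90°, by the tool angle.
- **Final state:** The grip is set to 40 N, with about 2 N of outside force on the tool. In the final top view the bystander items I could see looked untouched, but the arm hid the bench timer. The timer looked unmoved in the scene view just before.

**Disagreements:**
- The gripper read 11 mm on the 14 mm shaft and 8–8.5 mm on the 9 mm screw head, but both held firmly.
- The image measurements of the screw axis differed by about 2 mm. I corrected this by re-gripping and shifting the tool sideways to keep the side force at about 6 N or less.
- I did not measure the pad's clearance above the shaft directly. It follows only from the angle I backed the screw off.

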